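Hook the coil tray out of the test bay

TASK

Take the pull hook off its wooden rest, lower its bent tip into the steel eye on the front of the coil tray, and draw the tray out of the test bay until you feel it come up firmly against the hidden stop, and hold a pull of about 10 N against it for a moment. Move the tray with the hook alone, never pulling or pushing on it with more than 20 N, and keep the coils standing in it. Then unhook, leaving the tray up against its stop, and lay the hook back in the two forks of its rest as you found it; leave everything else alone.

Things in the scene. Friction and masses are not known exactly. Their poses are not given: they have to be found in the camera images.
- hook: Pull hook, 0.11 kg: wooden grip bar 104 long (its x) x 22 wide (y) x 28 high (z); a 6 mm steel rod leaves its +x end along the bar's centre line and bends straight down 88 mm ahead of the bar's middle. Origin: middle of the bar. It lies level in the rest's forks, bar middle 64 mm above the bench, rod pointing away from the robot.
- hook_tip (a point): Lower end of the bent-down steel tip (6 mm thick, round): at x = +88, z = -48 mm in the hook's frame.
- rest: Fixed wooden rest for the hook: foot 130 x 64 x 8 mm, two U-shaped forks 8 mm thick at x = -42 and +42 mm, open upward; fork floors 50 mm above the bench, gap between prongs 28 mm (bar 22 mm), prongs 78 mm high, splayed at the top; 76 mm free between the forks for gripping. Origin: bench level, middle; x along the bar. The hook at rest has its origin at (0, 0, 64 mm) here, same x direction.
- tray: Loose aluminium coil tray on two skids, 200 long (x) x 110 wide x 44 high, about 0.5 kg; slides between the bay's guide rails with 3 mm play each side. Origin: bottom of its front face, middle; +x points into the bay, the eye is on the front, to -x. Its underside is 8 mm above the bench, on the bay's floor plate.
- eye (a point): Centre of the tray's steel eye: a level ring, hole 16 mm, outside 28 mm, bar 6 mm thick, 26 mm in front of the tray's front face and 24 mm above its underside (32 mm above the bench). Under the ring are 21 mm of free room down to the floor plate.
- bay: Fixed grey test bay: housing 220 deep x 150 wide x 112 high, and before its mouth (62 mm high) a 150 mm long, 8 mm thick floor plate with guide rails 24 mm above the bench. Origin: bench level, middle of the mouth; +x into the bay: draw the tray along -x. A rigid stop hidden under the tray ends its travel 45 to 125 mm from its start, differently each time; till then it slides at 2 to 5 N.
- coil_a: A small wound coil, 20 x 16 x 32 mm, standing at the front of the tray, by its right wall. Origin: underside, middle.
- coil_b: A small wound coil, 20 x 18 x 35 mm, standing at the front of the tray, in the middle. Origin: underside, middle.
- coil_c: A small wound coil, 20 x 16 x 30 mm, standing at the front of the tray, by its left wall. Origin: underside, middle.
- bottle: Bystander: brown flux bottle, 32 x 32 x 80 mm. Origin: underside.
- bobbin_a: Bystander: black-flanged wire bobbin, 40 x 40 x 34 mm. Origin: underside.
- bobbin_b: Bystander: white-flanged wire bobbin, 34 x 34 x 30 mm. Origin: underside.
- tape: Bystander: roll of tape lying flat, 72 x 72 x 19 mm. Origin: underside.
- driver: Bystander: small screwdriver, 167 mm long. Origin: underside, middle.
There are look-alikes about, which are no part of the job. Of the things shaped like the hook, the wooden one is meant.

How it is judged (in metres and radians):
On the way, in this order (a step that is already met when the one before it is completed fails the run):
1. the hook's tip is down in the tray's eye, at least 5 mm below the ring's mid-plane (horizontal distance between hook_tip and eye below 0.009 m and z of hook_tip in the frame of eye below -0.005 m), for 0.1 s.
2. with the tip in the eye, the tray bears on the hidden stop with more than 4 N (all of step 1 and contact force between tray and stop_pad above 4 N), for 0.2 s.
At the end, for the whole second after the job is handed in: The tray rests up against its hidden stop (within about 3 mm), the three coils stand upright in it (within 20 degrees), and the hook lies still in both forks of its rest, rod to the same side as before, grip middle within 20 mm of the rest's middle along the bar and at its old height within 3 mm (horizontal distance between tray_c7 and stop_pad below 0.01 m and horizontal distance between hook and rest below 0.02 m and y of hook in the frame of rest between -0.006 and 0.006 m and height (world z) of hook between 0.061 and 0.067 m and angle between hook's own z axis and vertical below 0.1 rad and x of hook_tip in the frame of rest above 0.05 m and linear speed of each of tray, hook below 0.01 m/s and angle between each of coil_a, coil_b, coil_c's own z axis and vertical below 0.35 rad and x of each of coil_a, coil_b, coil_c in the frame of tray above 0 m and z of coil_a in the frame of tray between 0.01 and 0.03 m and z of coil_b in the frame of tray between 0.01 and 0.03 m and z of coil_c in the frame of tray between 0.01 and 0.03 m); the robot touches nothing.
It fails at once if the hook pulls or pushes on the tray with more than 20 N (contact force between hook and tray above 20 N).
It fails at once if the tray is moved by the gripper or the arm (contact force between any of the fingers, the arm and tray above 1 N).
It fails at once if a coil is toppled (angle between any of coil_a, coil_b, coil_c's own z axis and vertical above 0.6 rad).
It fails at once if a bystander is moved more than 20 mm (distance of any of bottle, bobbin_a, bobbin_b, tape, driver from where it was at the start of the episode above 0.02 m).
It also fails if it takes over 72 s, if anything falls off the work surface, if the arm or the gripper's body presses on something with over 40 N, if the wrist force passes 120 N, or if a joint passes its speed limit or range.

ROBOT

A 6-joint arm with a two-finger parallel gripper is mounted at the origin on a cart in front of the work surface, level with it; the furniture and walls round the work are solid. World frame = base frame: x ahead of the robot, y to its left, z up, the work surface at z = 0. Lengths are in mm, angles in rad, forces in N, time in s.
With the tool pointing down it reaches from about 300 to 775 mm from the base axis. Payload 14.6 kg.
Tool frame: the origin (TCP) lies at the very end of the fingers, on their centre line; the grasp point (between the pads) lies 19 mm behind it (grip_point_offset is the distance from the TCP to the grasp point, in mm); z points along the fingers, y is the line along which they close (so a half turn about z gives the same grasp; the last joint's range is limited). The gripper opens to 94 mm and grips with 3 to 60 N. Pads are 16 mm wide; open, the fingers measure 119 mm over their backs; the gripper's body (75 mm by 177 mm) begins 78 mm behind the grasp point.
Start: joints at [1.229, 0.3, 1.521, -0, 1.321, -0.067], TCP at [149.242, 529.354, 172.946] pointing down, gripper open.
Joint ranges: [-3.03, 3.03], [-0.79, 2.21], [0.23, 2.52], [-1.04, 4.18], [0, 3.07], [-2.55, 2.55]. Speed limits (rad/s): [2.22, 2.22, 2.57, 3.14, 3.14, 3.14].

INTERFACE

Orientations are given as [roll, pitch, yaw] about the fixed x, y, z axes, in that order (R = Rz(yaw) Ry(pitch) Rx(roll)).
In Python, from cell import read_state, camera, camera_info, sign_off, grip_point_offset gives the robot as it stands.
- The arm moves only by the shell command python3 -m handwheel 'ROWS' [FORCE]. ROWS is text: rows parted by semicolons, each of 5 numbers parted by spaces: the shift along the world's x, y, z in units of 40 mm (1.0 is 40 mm), then the turn about the world's z in units of 5 degrees (1.0 is 5 degrees), then the closure, from 0 (fully open) to 1 (shut). In form: dx dy dz yaw gripper; .... A call has 1 to 12 rows; each row shifts and turns the commanded pose from where the row before left it; what a row does not reach is not made up. A row lasts 1/12 s, in which the tool goes at most 41.7 mm and 7.16 degrees, less where a joint would pass 70% of its speed; a pose out of reach is approached as far as the arm can. A call is refused whole if a number of a shift passes 1 or a number of a turn 1, either way. A call with a gripper value outside its range is refused whole. The fingers move at their own pace and stop on an object; FORCE is the grip in N (left out, the last holds). Time passes only in rows, so rows that do not move let the fingers close. It gives the time, the measured TCP pose, the force, the opening and the grip force at its end, in the units of the state.
- read_state(): the state, without advancing time (a new reading comes with each control period).
- camera(name): name is "scene" or "top"; returns (picture, depth): 480x640x3 uint8, red, green, blue; 480x640 float32, mm along the optical axis (not along the pixel's ray), 0 where there is no reading.
- camera_info(name): a dict with "intrinsics" (3x3 intrinsics, pixels), "world_from_camera" (4x4, takes a point from camera to world coordinates). Camera axes: x right, y down, z forward; pixel columns grow to the right and rows downward; lengths in mm; the calibration is good to about 2 mm. A picture is of the moment at which its call begins. camera_info takes no time and is no camera call.
- sign_off(): hands the job in; it is judged then, once.
The state is a dict: "clock": time; "joints": joint angles; "qd": joint speeds; "effort": joint torques, N m; "eef_pos": TCP position; "eef_rot": TCP orientation; "wrist_force": force on the tool from outside, world axes, zero at the start; "moment": the same for the moment, N m; "finger_gap": finger opening in mm; "finger_force": force on a finger pad.
Only numpy, scipy, OpenCV 4.12 (cv2) and the standard library are available. Lean on these libraries where they do the work, as an engineer would, in place of code of your own. Each camera call takes 0.05 s, during which the arm holds its last target. There are 200 camera calls.

## Working session

There is one attempt and no reset: what is moved stays moved. The work goes in short steps, Python scripts to look and compute and a shell command to move; the robot and the scene stay as the last step left them, time stands still between calls to the robot, and variables do not carry over. Pictures are saved under pics/ and viewed, at most 10 in all, crops included, and the job is handed in when it is done.

```bash
mkdir -p pics; cat > h.py <<'E'
import numpy as np, cv2
from cell import *
def snap(n,tag):
    p,d=camera(n); np.savez(f'pics/{tag}.npz',p=p,d=d); cv2.imwrite(f'pics/{tag}.png',p[:,:,::-1]); return p,d
def px(n,d,u,v,z=None):
    i=camera_info(n);K=np.array(i['intrinsics']);T=np.array(i['world_from_camera'])
    r=np.linalg.inv(K)@[u,v,1]
    if z is None:
        w=d[max(0,v-1):v+2,max(0,u-1):u+2]; w=w[w>0]; return (T@np.r_[r*np.median(w),1])[:3].round(1)
    R=T[:3,:3]@r; return (T[:3,3]+R*(z-T[2,3])/R[2]).round(1)
E
python3 - <<'E'
from h import *
snap('top','t0');snap('scene','s0')
print(grip_point_offset if not callable(grip_point_offset) else grip_point_offset());s=read_state();print(s)
for n in('top','scene'):print(camera_info(n))
E
```

```text
18.8
{'clock': 0.1, 'joints': array([ 1.22937130e+00,  3.00443930e-01,  1.52147330e+00,  1.27976937e-05,
        1.32073485e+00, -6.65995529e-02]), 'qd': array([ 0.00019285, -0.00166416,  0.00018653, -0.00133426,  0.00152219,
       -0.00172875]), 'effort': array([ 1.11662896e-03, -5.32633567e+01, -3.53293526e+01,  7.09792902e-02,
        2.33358733e-02, -6.72897727e-05]), 'eef_pos': array([149.16983665, 529.11380595, 172.44685605]), 'eef_rot': array([-3.14053641e+00, -8.28734391e-05,  2.86676396e+00]), 'wrist_force': array([0.28148448, 1.00076589, 0.88612209]), 'moment': array([-0.0077498 , -0.03248671,  0.02548344]), 'finger_force': 0.0, 'finger_gap': 93.87699273783304}
{'intrinsics': array([[519.12217341,   0.        , 325.02423083],
       [  0.        , 519.12217341, 243.82034996],
       [  0.        ,   0.        ,   1.        ]]), 'world_from_camera': array([[ 9.39197013e-03, -9.83101736e-01,  1.82818946e-01,
         3.30696967e+02],
       [-9.99917152e-01, -7.62394888e-03,  1.03713247e-02,
         3.11638176e+01],
       [-8.80226501e-03, -1.82901207e-01, -9.83091892e-01,
         1.23402020e+03],
       [ 0.00000000e+00,  0.00000000e+00,  0.00000000e+00,
         1.00000000e+00]])}
{'intrinsics': array([[577.31953606,   0.        , 320.93918565],
       [  0.        , 577.31953606, 236.47867378],
       [  0.        ,   0.        ,   1.        ]]), 'world_from_camera': array([[-8.36981932e-01, -2.79809283e-01,  4.70285032e-01,
        -1.74295896e+02],
       [-5.46689515e-01,  3.89336969e-01, -7.41314575e-01,
         1.17334403e+03],
       [ 2.43273508e-02, -8.77566801e-01, -4.78836809e-01,
         8.04528541e+02],
       [ 0.00000000e+00,  0.00000000e+00,  0.00000000e+00,
         1.00000000e+00]])}
```

View pics/t0.png

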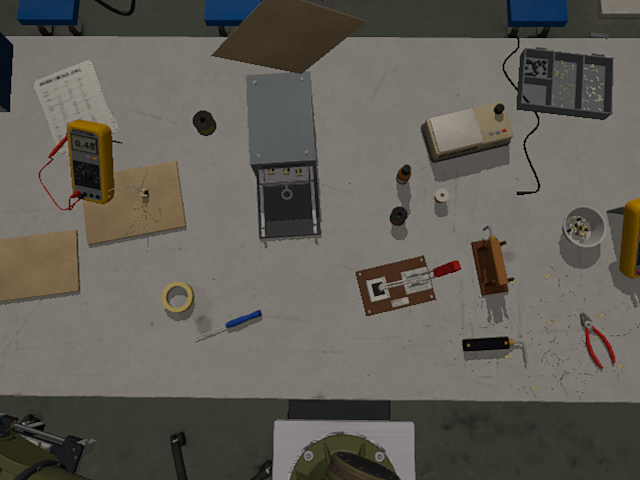

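View pics/s0.png

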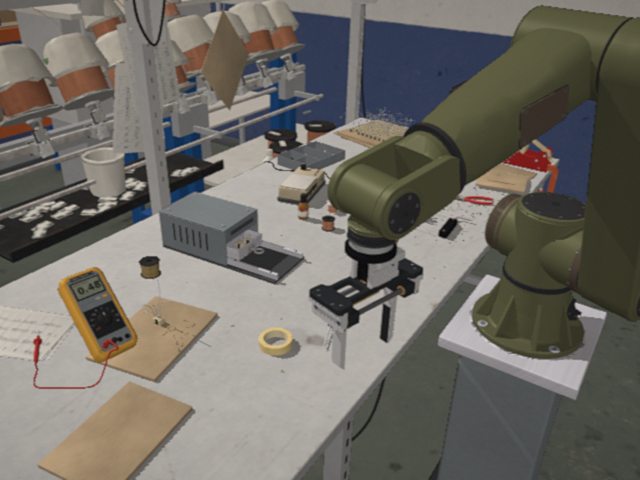

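Lookalikes: the wooden-bar hook in its rest at top (490,265), a black-handled hook lying at (490,345), a red-handled tool at (447,268), and the blue driver at (243,320). I choose the wooden one at (490,265) and check it, and the tray eye at (287,194), in close crops.

```bash
python3 - <<'E'
from h import *
p=np.load('pics/t0.npz')['p'][:,:,::-1]
a=cv2.resize(p[215:305,450:530],None,fx=6,fy=6,interpolation=2)[:540]
b=cv2.resize(p[155:245,250:325],None,fx=4.2,fy=6,interpolation=2)[:540]
cv2.imwrite('pics/c0.png',np.hstack([a,b]));print(a.shape,b.shape)
E
```

```text
(540, 480, 3) (540, 315, 3)
```

View pics/c0.png

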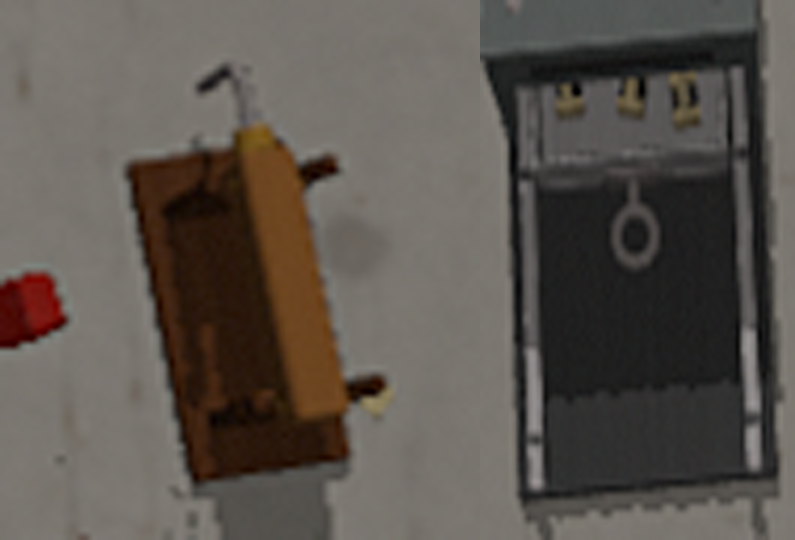

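The crop confirms the wooden hook: bar from about px (504,284) to (494,239), rod tip at (489,227). The eye is centred at px (286.7,194.3), with the three coils behind it at row ~170. Now the positions.

```bash
python3 - <<'E'
from h import *
d=np.load('pics/t0.npz')['d'];p=np.load('pics/t0.npz')['p'].astype(int)
i=camera_info('top');K=i['intrinsics'];T=i['world_from_camera']
v,u=np.mgrid[0:480,0:640]
P=np.stack([(u-K[0,2])/K[0,0]*d,(v-K[1,2])/K[1,1]*d,d],-1)@T[:3,:3].T+T[:3,3]
def rg(m,x0,x1,y0,y1):
    o=np.zeros_like(m);o[y0:y1,x0:x1]=m[y0:y1,x0:x1];return o
m=rg((P[...,2]>73)&(P[...,2]<83)&(p[...,0]>90),485,515,232,290)
q=P[m];(c,s,a)=cv2.minAreaRect(q[:,:2].astype(np.float32));print('bar',len(q),np.median(q[:,2]),c,s,a)
print('box',cv2.boxPoints((c,s,a)).round(1).tolist())
pc=np.linalg.svd(q[:,:2]-q[:,:2].mean(0))[2][0];print('axis deg',np.degrees(np.arctan2(pc[1],pc[0])),q[:,:2].mean(0))
print('barends',px('top',d,504,284,78),px('top',d,495,238,78))
print('rod bend',px('top',d,489.2,226.7,66))
print('eye',px('top',d,286.7,194.3,34))
for r in [(261.4,170),(263.1,236.7),(311.4,166.7),(315,233.3)]:print('rail',px('top',d,*r,24))
# ring pixels
m=rg((P[...,2]>27)&(P[...,2]<42),277,297,186,202);q=P[m];print('ring',len(q),(q[:,:2].min(0)+q[:,:2].max(0))/2,q[:,:2].mean(0),q[:,2].mean())
# rails by depth
m=rg((P[...,2]>19)&(P[...,2]<29),255,325,172,238)
for lo,hi in((255,272),(304,322)):
    q=P[rg(m,lo,hi,172,238)];k=np.polyfit(q[:,0],q[:,1],1);print('rail',len(q),k,np.degrees(np.arctan(k[0])),k[0]*450+k[1], q[:,0].min(),q[:,0].max())
m=rg((P[...,2]>40)&(P[...,2]<75),255,320,160,180);print('front',px('top',d,275,183,40),px('top',d,301,181,40))
for n,(x,y) in dict(b=(404,173),ba=(398,216),bb=(442,195),fork1=(507,244),fork2=(513,281)).items():print(n,px('top',d,x,y))
E
```

```text
bar 385 78.95816908177721 (514.4201049804688, -354.5718994140625) (110.17607116699219, 36.69580841064453) 8.426135063171387
box [[457.20001220703125, -344.5], [462.6000061035156, -380.79998779296875], [571.5999755859375, -364.6000061035156], [566.2000122070312, -328.29998779296875]]
axis deg -169.81350384232312 [ 508.96781882 -348.02341588]
barends [ 457.8 -355.9   78. ] [ 562.1 -341.2   78. ]
rod bend [ 590.8 -333.1   66. ]
eye [673.8 136.8  34. ]
rail [737.6 200.8  24. ]
rail [571.8 191.4  24. ]
rail [746.8  79.   24. ]
rail [581.  68.  24.]
ring 80 [678.42876533 135.88488681] [676.81220885 136.0313041 ] 35.02159214676193
rail 266 [9.06229804e-03 1.87956586e+02] 0.5192172170788797 192.03462008961444 573.3465325687026 733.9815461127304
rail 229 [ 0.1260103  -8.91615032] 7.182004815560545 47.78848626128701 582.6856084359563 734.3179976281115
front [699.9 164.9  40. ] [705.3 102.7  40. ]
b [ 718.8 -140.4   64.2]
ba [ 622.3 -128.6   34.1]
bb [ 679.6 -238.3   16.5]
fork1 [ 562.6 -393.5    2.7]
fork2 [ 473.2 -402.3    4.2]
```

Checks agree: bar top z 79 (78 expected), bar middle ≈ (508,-348), yaw ≈ 9°; ring top z 35, eye ≈ (675,136), tray axis ≈ 3.7°. I move above the hook.

```bash
R='.374 -.914 0 -1 0'
python3 -m handwheel '.374 -.914 0 -1 0;.374 -.914 0 -1 0;.374 -.914 0 -1 0;.374 -.914 0 -1 0;.374 -.914 0 -1 0;.374 -.914 0 -1 0;.374 -.914 0 -1 0;.374 -.914 0 -1 0;.374 -.914 0 -1 0;.374 -.914 0 -1 0;.374 -.914 0 -1 0;.374 -.914 0 -1 0' 60
python3 -m handwheel '.374 -.914 0 -1 0;.374 -.914 0 -1 0;.374 -.914 0 -1 0;.374 -.914 0 -1 0;.374 -.914 0 -1 0;.374 -.914 0 -1 0;.374 -.914 0 -1 0;.374 -.914 0 -1 0;.374 -.914 0 -1 0;.374 -.914 0 -1 0;.374 -.914 0 -1 0;.374 -.914 0 -1 0'
python3 -m handwheel '0 0 0 -1 0;0 0 0 -1 0;0 0 0 -1 0;0 0 0 -1 0;0 0 0 -1 0;0 0 0 -1 0;0 0 0 -1 0;0 0 0 0 0;0 0 0 0 0'
```

```text
clock: 1.1
eef_pos: [328.8, 88.7, 173.1]
eef_rot: [3.141, 0.0, 1.816]
wrist_force: [1.1, 0.7, -0.5]
finger_gap: 94.0
finger_force: 0.0
clock: 2.1
eef_pos: [508.5, -349.9, 172.4]
eef_rot: [-3.141, 0.0, 0.768]
wrist_force: [0.1, 0.9, 0.5]
finger_gap: 94.1
finger_force: 0.0
clock: 2.85
eef_pos: [508.2, -348.0, 172.6]
eef_rot: [-3.141, 0.0, 0.164]
wrist_force: [-0.1, -0.2, -0.0]
finger_gap: 94.1
finger_force: 0.0
```

```bash
python3 -m handwheel '0 0 -.8 0 0;0 0 -.8 0 0;0 0 -.8 0 0;0 0 -.4 0 0;0 0 -.37 0 0;0 0 0 0 .5;0 0 0 0 .6;0 0 0 0 .7;0 0 0 0 .7;0 0 0 0 .7'
python3 - <<'E'
from h import *
p,d=snap('scene','s1')
cv2.imwrite('pics/c1.png',cv2.resize(p[120:280,360:560,::-1],None,fx=4,fy=3.7))
E
```

```text
clock: 3.68
eef_pos: [508.7, -348.4, 47.3]
eef_rot: [3.14, -0.001, 0.162]
wrist_force: [0.1, -0.7, 0.3]
finger_gap: 63.9
finger_force: 0.0
```

View pics/c1.png

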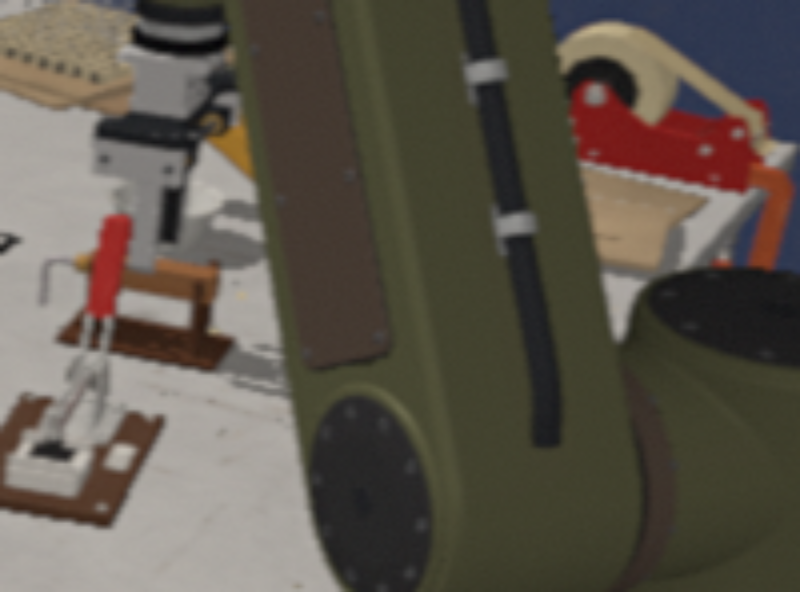

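The finger stands beside the wooden bar (crop (150,270)), between the forks, rod to the left at (45,280). I close and watch the force.

```bash
python3 -m handwheel '0 0 -.05 0 .75;0 0 0 0 .8;0 0 0 0 .85;0 0 0 0 .9;0 0 0 0 1;0 0 0 0 1;0 0 0 0 1;0 0 0 0 1;0 0 0 0 1;0 0 0 0 1;0 0 0 0 1;0 0 0 0 1'
python3 -m handwheel '0 0 0 0 1;0 0 0 0 1;0 0 0 0 1;0 0 0 0 1'
python3 -c "
from cell import *;s=read_state();print(s['joints'],s['eef_pos'],s['eef_rot'],s['wrist_force'],s['moment'])"
```

```text
clock: 4.73
eef_pos: [508.7, -347.0, 47.2]
eef_rot: [-3.141, -0.001, 0.162]
wrist_force: [-11.9, 16.9, 30.8]
finger_gap: 8.2
finger_force: 56.4
clock: 5.07
eef_pos: [508.7, -347.0, 47.2]
eef_rot: [-3.141, -0.001, 0.162]
wrist_force: [-12.2, 18.0, 31.4]
finger_gap: 8.1
finger_force: 56.4
[-6.58682851e-01  5.66986155e-01  1.44665380e+00  1.42718198e-03
  1.12797406e+00  7.49318303e-01] [ 508.69389598 -346.95071164   47.17481865] [-3.14069839e+00 -9.29302236e-04  1.62183209e-01] [-12.17544554  17.98919559  31.41358869] [ 3.24013326e+00  2.43325537e+00 -2.00571941e-03]
```

Gap 8 mm with 31 N of upward force: this is not the bar gripped properly. I open and look.

```bash
python3 - <<'E'
from h import *
p,d=snap('scene','s2');q,e=snap('top','t2')
a=cv2.resize(p[160:230,365:435,::-1],(560,560),interpolation=2)
cv2.imwrite('pics/c2.png',np.hstack([cv2.resize(a,(400,400)),cv2.resize(q[210:300,450:540,::-1],(400,400),interpolation=2)]))
E
```

```text
(no output)
```

View pics/c2.png

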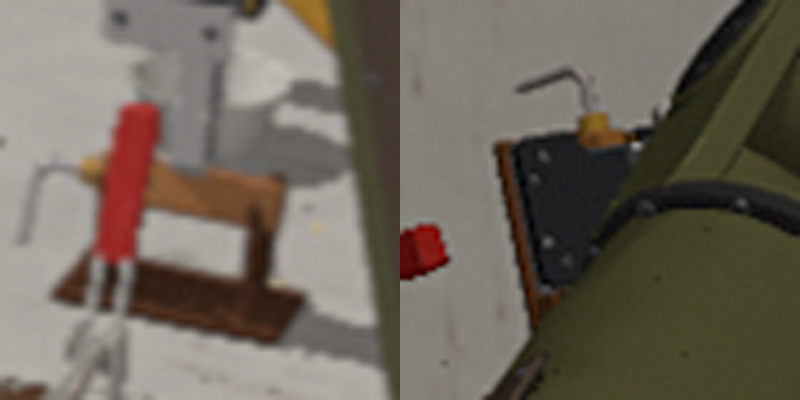

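```bash
python3 - <<'E'
from h import *
for tag in('s1','s2'):
    d=np.load(f'pics/{tag}.npz')['d']
    i=camera_info('scene');K=i['intrinsics'];T=np.linalg.inv(i['world_from_camera'])
    for nm,w in dict(tcp=(508.7,-347,47.2),bar=(508,-348,78),near=(458,-356,78),far=(560,-340,78),root=(467,-355,0)).items():
        c=T@np.r_[w,1];print(nm,(K@c[:3]/c[2])[:2].round(1))
    # column scan below finger
    for u in(393,396,398,400,404,408,411):
        print(tag,u,[(v,px('scene',d,u,v).round().tolist()) for v in range(178,206,3)])
d=np.load('pics/t2.npz')['d'];print([px('top',d,u,v) for u,v in((494,238),(491,227),(501,244))])
E
```

```text
tcp [397.8 198.7]
bar [399.  189.7]
near [414.8 192.7]
far [383.  186.5]
root [409.5 214.8]
s1 393 [(178, [511.0, -303.0, 132.0]), (181, [509.0, -301.0, 123.0]), (184, [508.0, -300.0, 114.0]), (187, [509.0, -304.0, 102.0]), (190, [507.0, -302.0, 94.0]), (193, [517.0, -326.0, 72.0]), (196, [519.0, -331.0, 60.0]), (199, [560.0, -423.0, 4.0]), (202, [553.0, -410.0, -0.0]), (205, [542.0, -387.0, 1.0])]
s1 396 [(178, [501.0, -303.0, 134.0]), (181, [501.0, -303.0, 124.0]), (184, [499.0, -303.0, 115.0]), (187, [500.0, -305.0, 104.0]), (190, [499.0, -306.0, 95.0]), (193, [498.0, -307.0, 84.0]), (196, [509.0, -332.0, 62.0]), (199, [509.0, -334.0, 51.0]), (202, [544.0, -414.0, 0.0]), (205, [534.0, -393.0, 1.0])]
s1 398 [(178, [497.0, -308.0, 134.0]), (181, [495.0, -305.0, 125.0]), (184, [495.0, -307.0, 115.0]), (187, [496.0, -312.0, 103.0]), (190, [496.0, -315.0, 92.0]), (193, [504.0, -333.0, 73.0]), (196, [503.0, -334.0, 63.0]), (199, [502.0, -334.0, 53.0]), (202, [538.0, -417.0, 1.0]), (205, [530.0, -400.0, -1.0])]
s1 400 [(178, [520.0, -373.0, 106.0]), (181, [520.0, -376.0, 94.0]), (184, [5
[... 2799 characters left out ...]
, [563.0, -535.0, 40.0]), (181, [565.0, -544.0, 25.0]), (184, [566.0, -548.0, 12.0]), (187, [566.0, -550.0, 0.0]), (190, [553.0, -523.0, 2.0]), (193, [476.0, -345.0, 76.0]), (196, [470.0, -334.0, 72.0]), (199, [468.0, -331.0, 63.0]), (202, [466.0, -329.0, 54.0]), (205, [465.0, -330.0, 44.0])]
s2 411 [(178, [558.0, -551.0, 36.0]), (181, [563.0, -564.0, 19.0]), (184, [568.0, -580.0, 1.0]), (187, [559.0, -560.0, -1.0]), (190, [548.0, -536.0, -1.0]), (193, [467.0, -347.0, 78.0]), (196, [462.0, -340.0, 72.0]), (199, [461.0, -340.0, 62.0]), (202, [467.0, -356.0, 44.0]), (205, [468.0, -360.0, 32.0])]
[array([ 562.7, -340. ,   74.8]), array([ 589.4, -336.1,   69.4]), array([ 521.3, -306.2,  221.6])]
```

```bash
python3 - <<'E'
from h import *
d=np.load('pics/s0.npz')['d']
for u,vs in((338,range(340,374,3)),(386,range(318,350,3))):
    print(u,[(v,px('scene',d,u,v).round().tolist()) for v in vs])
i=camera_info('scene');K=i['intrinsics'];T=np.linalg.inv(i['world_from_camera'])
for w in ((149.2,529.3,172.5),):
    c=T@np.r_[w,1];print((K@c[:3]/c[2])[:2].round(1))
s=read_state();print(s['joints'],s['finger_gap'],s['eef_pos'])
E
```

```text
338 [(340, [161.0, 590.0, 265.0]), (343, [162.0, 588.0, 258.0]), (346, [161.0, 589.0, 253.0]), (349, [161.0, 589.0, 248.0]), (352, [161.0, 588.0, 241.0]), (355, [161.0, 588.0, 236.0]), (358, [160.0, 588.0, 231.0]), (361, [160.0, 588.0, 225.0]), (364, [160.0, 589.0, 219.0]), (367, [279.0, 379.0, 2.0]), (370, [275.0, 386.0, 1.0]), (373, [270.0, 394.0, 2.0])]
386 [(318, [135.0, 485.0, 253.0]), (321, [134.0, 486.0, 247.0]), (324, [134.0, 486.0, 241.0]), (327, [133.0, 486.0, 236.0]), (330, [133.0, 485.0, 230.0]), (333, [132.0, 486.0, 225.0]), (336, [132.0, 486.0, 218.0]), (339, [131.0, 486.0, 213.0]), (342, [130.0, 488.0, 208.0]), (345, [232.0, 257.0, -0.0]), (348, [227.0, 266.0, -0.0])]
[361.8 368.6]
[-0.65874866  0.56696039  1.44666196  0.00144862  1.12797167  0.74932116] 7.827226747085484 [ 508.67534367 -346.98007957   47.18750583]
```

```bash
python3 -m handwheel '0 0 0 0 .9;0 0 0 0 .6;0 0 0 0 .3;0 0 0 0 0;0 0 0 0 0;0 0 0 0 0;0 0 0 0 0'
```

```text
clock: 5.75
eef_pos: [508.2, -348.1, 43.9]
eef_rot: [-3.141, 0.0, 0.161]
wrist_force: [0.4, 0.4, -0.3]
finger_gap: 46.0
finger_force: 0.0
```

The camera shows the real fingertips about 31–33 mm above the reported TCP: at the start tips at z≈205 against 172 reported, and they stopped on the bar top (78) at 47 reported. So I take tip z = reported + 31 and descend to about 14 reported.

```bash
python3 -m handwheel '0 0 0 0 0;0 0 0 0 0;0 0 0 0 0;0 0 -.25 0 0.2;0 0 -.25 0 .3;0 0 -.2 0 .4;0 0 0 0 .5'
python3 -m handwheel '0 0 0 0 .6;0 0 0 0 .7;0 0 0 0 .8;0 0 0 0 .9;0 0 0 0 1;0 0 0 0 1;0 0 0 0 1;0 0 0 0 1;0 0 0 0 1'
python3 - <<'E'
from h import *
p,d=snap('scene','s3')
cv2.imwrite('pics/c3.png',cv2.resize(p[150:230,360:440,::-1],(600,600),interpolation=2))
s=read_state();print(s['moment'],s['wrist_force'])
E
```

```text
clock: 6.33
eef_pos: [507.2, -347.3, 13.4]
eef_rot: [-3.139, 0.003, 0.162]
wrist_force: [-0.1, 0.9, -0.2]
finger_gap: 58.6
finger_force: 0.0
clock: 7.08
eef_pos: [508.3, -347.9, 16.2]
eef_rot: [-3.141, 0.0, 0.162]
wrist_force: [-0.7, 3.9, 0.9]
finger_gap: 27.2
finger_force: 60.0
[0.61315687 0.3154512  0.01647076] [0.15965647 3.86717869 1.33762803]
```

View pics/c3.png

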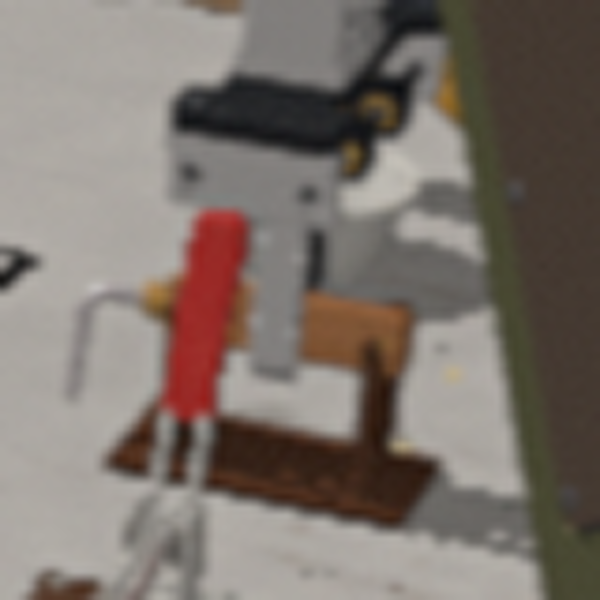

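The finger now covers the bar's whole side (crop (275,330)) with its end just beneath it, hook still level in the forks. I wait two rows, then lift.

```bash
python3 -m handwheel '0 0 0 0 1;0 0 0 0 1;0 0 0 0 1'
python3 -m handwheel '0 0 .25 0 1;0 0 .4 0 1;0 0 .5 0 1;0 0 .5 0 1;0 0 .5 0 1;0 0 .35 0 1;0 0 0 0 1;0 0 0 0 1;0 0 0 0 1'
python3 -c "
from h import *
p,d=snap('scene','s4')
q,e=snap('top','t4')
cv2.imwrite('pics/c4.png',np.hstack([cv2.resize(p[130:210,350:430,::-1],(400,400),interpolation=2),cv2.resize(q[200:300,450:550,::-1],(400,400),interpolation=2)]))"
```

```text
clock: 7.38
eef_pos: [508.3, -348.0, 16.2]
eef_rot: [-3.141, 0.0, 0.162]
wrist_force: [-1.1, 4.9, 1.7]
finger_gap: 27.3
finger_force: 60.0
clock: 8.13
eef_pos: [507.9, -348.0, 115.2]
eef_rot: [-3.141, 0.001, 0.161]
wrist_force: [0.1, -0.2, -2.1]
finger_gap: 27.1
finger_force: 60.0
```

View pics/c4.png

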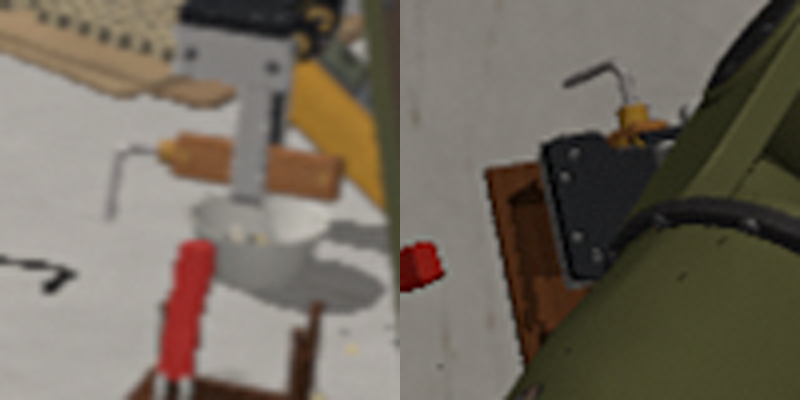

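Hook is held level, tip clear. I measure the bend/tip relative to the TCP in both views.

```bash
python3 - <<'E'
from h import *
e=np.load('pics/t4.npz')['d'];d=np.load('pics/s4.npz')['d']
s=read_state()['eef_pos']
print('bend top',px('top',e,502.5,217,163)-s)
# scene: bend (122,152)/5 , tip (111,217)/5
print('bend scn', px('scene',d,350+125/5,130+150/5,163)-s,'tip scn',px('scene',d,350+111/5,130+214/5,116)-s)
p=np.load('pics/t4.npz')['p'];q=np.load('pics/s4.npz')['p']
cv2.imwrite('pics/c5.png',np.hstack([cv2.resize(q[150:180,360:400,::-1],(400,300),interpolation=0),cv2.resize(p[205:235,485:525,::-1],(400,300),interpolation=0)]))
E
```

```text
bend top [82.57574296 15.97810744 48.08833971]
bend scn [81.67574296 18.27810744 48.08833971] tip scn [91.47574296 11.77810744  1.08833971]
```

View pics/c5.png

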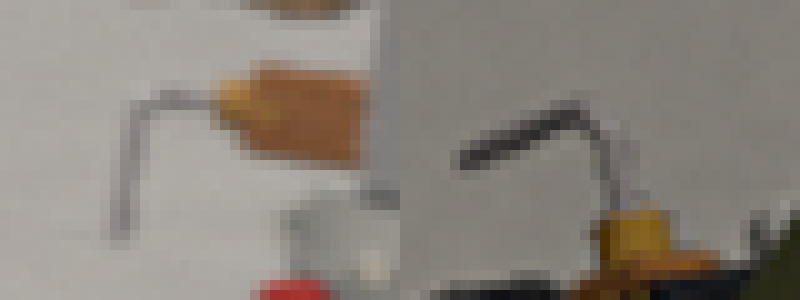

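In the top crop the bend is at px (502.5,215.8) and the tip end at (491.3,221); in the scene crop the bend is at (374,160.5) and the tip at (372,173.5).

```bash
python3 - <<'E'
from h import *
s=read_state()['eef_pos']
print('top bend',px('top',None,502.5,215.8,163)-s,'tip',px('top',None,491.4,220.8,115)-s)
print('scn bend',px('scene',None,373.8,160.5,163)-s,'tip',px('scene',None,372,173.4,115)-s)
d=np.load('pics/s0.npz')
# eye from scene view
cv2.imwrite('pics/c6.png',cv2.resize(d['p'][235:275,235:305,::-1],(700,400),interpolation=2))
E
```

```text
top bend [85.17574296 15.87810744 48.08833971] tip [85.47574296 24.57810744  0.08833971]
scn bend [82.57574296 24.27810744 48.08833971] tip [9.07757430e+01 1.42781074e+01 8.83397085e-02]
```

View pics/c6.png

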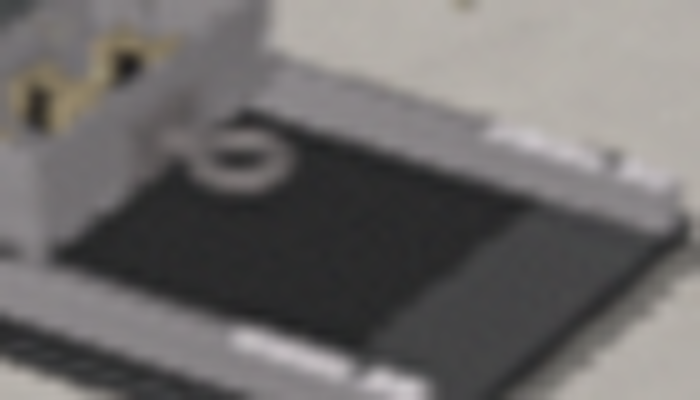

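The eye hole is at scene px (258.8,250.8). I carry the hook to above the eye, turning it 5° to the tray's axis.

```bash
python3 -m handwheel '.1 .5 0 -.5 1;.16 .85 0 -.5 1;.16 .95 0 0 1;.16 .95 0 0 1;.16 .95 0 0 1;.16 .95 0 0 1;.16 .95 0 0 1;.16 .95 0 0 1;.16 .95 0 0 1;.16 .95 0 0 1;.16 .95 0 0 1;.16 .95 0 0 1'
python3 -m handwheel '.16 .7 0 0 1;.13 .35 0 0 1;0 0 0 0 1;0 0 0 0 1;0 0 0 0 1;0 0 0 0 1'
python3 -m handwheel '0 0 -.5 0 1;0 0 -.5 0 1;0 0 -.3 0 1;0 0 0 0 1;0 0 0 0 1'
python3 - <<'E'
from h import *
print(px('scene',None,258.8,250.8,33))
p,d=snap('scene','s5');q,e=snap('top','t5')
cv2.imwrite('pics/c7.png',np.hstack([cv2.resize(p[210:270,230:290,::-1],(400,400),interpolation=2),cv2.resize(q[165:225,255:315,::-1],(400,400),interpolation=2)]))
E
```

```text
clock: 9.23
eef_pos: [582.4, 87.8, 115.4]
eef_rot: [3.142, 0.001, 0.074]
wrist_force: [1.0, -1.0, -1.3]
finger_gap: 19.5
finger_force: 59.8
clock: 9.73
eef_pos: [594.1, 126.8, 115.9]
eef_rot: [3.141, 0.0, 0.073]
wrist_force: [-0.2, -0.6, -0.1]
finger_gap: 19.4
finger_force: 59.8
clock: 10.15
eef_pos: [594.2, 127.4, 64.2]
eef_rot: [3.141, 0.001, 0.074]
wrist_force: [-0.5, 0.9, -1.0]
finger_gap: 19.4
finger_force: 59.8
[674.2 141.8  33. ]
```

View pics/c7.png

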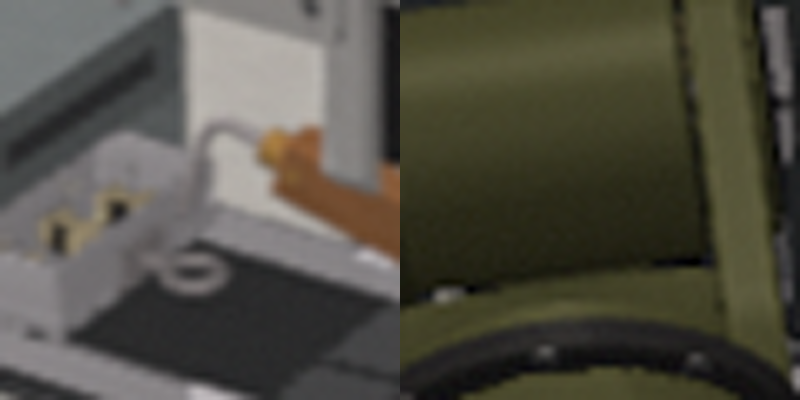

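The scene view shows the tip at about crop (197,208), roughly over and behind the ring (192,272). The gap reading changed from 27 to 19, so I check the hook's attitude by projecting its model.

```bash
cat > fit.py <<'E'
from h import *
from scipy.optimize import least_squares
from scipy.spatial.transform import Rotation as Ro
i=camera_info('scene');K=i['intrinsics'];Ti=np.linalg.inv(i['world_from_camera'])
def pj(P):
    c=(Ti@np.c_[P,np.ones(len(P))].T)[:3];u=K@c;return (u[:2]/u[2]).T
M=np.array([[88,0,0],[88,0,-48],[52,11,-14],[52,11,14],[60,0,0.]])
E
python3 - <<'E'
from fit import *
s=read_state()['eef_pos']
for yaw,pit in((4.2,0),(4.2,5),(4.2,10),(12,0)):
    R=Ro.from_euler('xyz',[0,pit,yaw],degrees=True)
    P=R.apply(np.vstack([M,[[-20,11,-14]]]))+[s[0],s[1],s[2]+47.8]
    q=pj(P);print(yaw,pit,((q-[230,210])*400/60).round(0).tolist())
print(pj(np.array([[675,136.5,35.],[674,138,35]])))
E
```

```text
4.2 0 [[181.0, 80.0], [185.0, 188.0], [244.0, 146.0], [242.0, 81.0], [241.0, 97.0], [402.0, 193.0]]
4.2 5 [[183.0, 98.0], [195.0, 207.0], [247.0, 157.0], [240.0, 91.0], [242.0, 110.0], [405.0, 189.0]]
4.2 10 [[185.0, 116.0], [206.0, 226.0], [251.0, 168.0], [239.0, 102.0], [244.0, 122.0], [407.0, 186.0]]
12 0 [[166.0, 93.0], [169.0, 201.0], [238.0, 154.0], [236.0, 90.0], [231.0, 106.0], [409.0, 191.0]]
[[259.7946719  249.24986473]
 [259.73801666 249.58792752]]
```

```bash
cat > cloud.py <<'E'
from h import *
i=camera_info('scene');K=i['intrinsics'];T=i['world_from_camera'];v,u=np.mgrid[0:480,0:640]
def cl(d): return np.stack([(u-K[0,2])/K[0,0]*d,(v-K[1,2])/K[1,1]*d,d],-1)@T[:3,:3].T+T[:3,3]
E
python3 - <<'E'
from cloud import *
for tag,(a,b,c,e) in dict(s4=(130,210,350,430),s5=(215,275,255,320)).items():
    z=np.load(f'pics/{tag}.npz');P=cl(z['d']);p=z['p'].astype(int)
    m=(p[...,0]-p[...,2]>45)&(p[...,0]>p[...,1]+15);mm=np.zeros_like(m);mm[a:b,c:e]=m[a:b,c:e]
    n,l,st,_=cv2.connectedComponentsWithStats(mm.astype(np.uint8));print(tag,st[1:][st[1:,4]>15].tolist())
    for col in range(c,e,4):
        r=np.where(mm[:,col])[0]
        if len(r)>3: print(col,r.min(),r.max(),P[r.min()+1,col].round().tolist(),P[r[len(r)//2],col].round().tolist(),P[r.max()-1,col].round().tolist())
z=np.load('pics/s5.npz');P=cl(z['d'])
print('rod/finger');
for r in range(226,252,2): print(r,[tuple(P[r,c].round().astype(int).tolist()) for c in (257,259,260,261,262,264,266)])
print([ (r,P[r,284].round().tolist()) for r in range(215,250,3)])
E
```

```text
s4 [[350, 132, 34, 16, 239], [404, 142, 23, 30, 416], [383, 147, 13, 4, 33], [382, 157, 14, 9, 104], [381, 178, 12, 29, 211]]
350 132 139 [987.0, -862.0, 27.0] [967.0, -829.0, 27.0] [972.0, -838.0, 15.0]
354 132 140 [971.0, -868.0, 29.0] [955.0, -842.0, 26.0] [947.0, -828.0, 18.0]
358 135 141 [946.0, -860.0, 23.0] [932.0, -835.0, 24.0] [928.0, -828.0, 18.0]
362 136 143 [925.0, -857.0, 24.0] [908.0, -826.0, 23.0] [901.0, -815.0, 19.0]
366 137 145 [906.0, -855.0, 24.0] [890.0, -827.0, 22.0] [872.0, -796.0, 22.0]
370 139 146 [879.0, -842.0, 25.0] [868.0, -821.0, 24.0] [858.0, -803.0, 19.0]
374 140 147 [858.0, -836.0, 27.0] [847.0, -817.0, 25.0] [844.0, -811.0, 15.0]
378 141 209 [835.0, -827.0, 30.0] [826.0, -811.0, 28.0] [561.0, -320.0, 11.0]
382 142 204 [823.0, -840.0, 24.0] [491.0, -196.0, 118.0] [488.0, -194.0, 97.0]
386 147 205 [806.0, -846.0, 5.0] [489.0, -213.0, 143.0] [478.0, -200.0, 94.0]
390 147 192 [784.0, -836.0, 13.0] [483.0, -223.0, 163.0] [478.0, -220.0, 128.0]
394 147 165 [778.0, -861.0, 7.0] [527.0, -334.0, 173.0] [527.0, -334.0, 163.0]
406 160 167 [491.0, -341.0, 179.0]
[... 2262 characters left out ...]
5, 85, 21)]
246 [(705, 111, 23), (713, 93, 13), (716, 85, 8), (710, 89, 11), (709, 84, 10), (704, 82, 10), (693, 87, 16)]
248 [(689, 131, 32), (680, 134, 36), (681, 128, 33), (676, 131, 36), (705, 90, 7), (697, 91, 11), (694, 86, 9)]
250 [(707, 110, 10), (707, 100, 5), (702, 103, 8), (672, 135, 33), (666, 138, 36), (692, 98, 9), (687, 95, 9)]
[(215, [584.0, 150.0, 169.0]), (218, [587.0, 146.0, 158.0]), (221, [587.0, 146.0, 150.0]), (224, [584.0, 150.0, 144.0]), (227, [588.0, 145.0, 132.0]), (230, [586.0, 148.0, 126.0]), (233, [587.0, 147.0, 116.0]), (236, [586.0, 148.0, 109.0]), (239, [588.0, 145.0, 98.0]), (242, [592.0, 141.0, 86.0]), (245, [594.0, 138.0, 76.0]), (248, [640.0, 75.0, 22.0])]
```

The depth data show the bar has slipped about 19 mm down in the grip and pitched about 13° nose-up. The first grasp was probably jammed on a rolled bar: gap 27, and the +y finger pushing, so the bar lies a few mm further to +y. That is no grip for pulling, so I take the hook back to the rest and regrip it centred.

```bash
python3 -m handwheel '0 0 .3 0 1;0 0 .5 0 1;0 0 .5 0 1;-.05 -.2 .1 0 1;-.1 -.4 0 0 1;-.1 -.6 0 0 1;-.1 -.6 0 0 1;-.1 -.6 0 .2 1;-.1 -.6 0 .2 1;-.1 -.6 0 .2 1;-.1 -.6 0 .2 1;-.1 -.6 0 .2 1'
python3 -m handwheel '-.1 -.6 0 0 1;-.1 -.6 0 0 1;-.1 -.6 0 0 1;-.1 -.6 0 0 1;-.1 -.6 0 0 1;-.1 -.6 0 0 1;-.1 -.6 0 0 1;-.1 -.6 0 0 1;-.1 -.6 0 0 1;-.1 -.6 0 0 1;-.1 -.5 0 0 1;-.15 -.53 0 0 1'
python3 -m handwheel '0 0 0 0 1;0 0 0 0 1;0 0 0 0 1;0 0 0 0 1'
python3 - <<'E'
from cloud import *
s=read_state()['eef_pos'];print(s)
z=dict(zip('pd',snap('scene','s6')));snap('top','t6')
P=cl(z['d']);p=z['p'].astype(int)
m=(p[...,0]-p[...,2]>45)&(p[...,0]>p[...,1]+15)&(abs(P[...,0]-515)<90)&(abs(P[...,1]+346)<40)&(P[...,2]>82)&(P[...,2]<200)
for x in range(450,590,10):
    k=m&(abs(P[...,0]-x)<5)
    if k.sum()>3:q=P[k];print(x,k.sum(),q[:,2].min().round(),q[:,2].max().round(),np.median(q[:,1]).round(), q[:,1].max().round())
E
```

```text
clock: 11.25
eef_pos: [559.8, -65.7, 120.6]
eef_rot: [3.141, -0.001, 0.162]
wrist_force: [0.4, 0.5, -1.2]
finger_gap: 19.7
finger_force: 59.8
clock: 12.25
eef_pos: [509.7, -346.8, 120.7]
eef_rot: [3.141, -0.001, 0.161]
wrist_force: [-0.2, 1.1, 0.8]
finger_gap: 0.7
finger_force: 0.0
clock: 12.58
eef_pos: [510.5, -344.5, 120.4]
eef_rot: [3.141, -0.0, 0.162]
wrist_force: [-0.0, -0.2, -0.8]
finger_gap: 0.6
finger_force: 0.0
[ 510.51168883 -344.53330605  120.43134295]
```

The hook has dropped out on the way. I find it by comparing the top picture with the first one.

```bash
python3 - <<'E'
from h import *
i=camera_info('top');K=i['intrinsics'];T=i['world_from_camera'];v,u=np.mgrid[0:480,0:640]
def cl(d): return np.stack([(u-K[0,2])/K[0,0]*d,(v-K[1,2])/K[1,1]*d,d],-1)@T[:3,:3].T+T[:3,3]
a=np.load('pics/t0.npz');b=np.load('pics/t6.npz');A=cl(a['d']);B=cl(b['d'])
dz=B[...,2]-A[...,2];m=(abs(dz)>6)&(A[...,0]>150)
n,l,st,ce=cv2.connectedComponentsWithStats(m.astype(np.uint8))
for k in range(1,n):
    if st[k,4]>12:
        q=B[l==k];c=b['p'][l==k];print(st[k].tolist(),'z',np.percentile(q[:,2],[5,50,95]).round(),'xy',np.median(q[:,:2],0).round(),'col',np.median(c,0))
p=b['p'].astype(int);w=(p[...,0]-p[...,2]>40)&(p[...,0]>p[...,1]+15)&(B[...,2]<200)
n,l,st,ce=cv2.connectedComponentsWithStats(w.astype(np.uint8))
print('wood')
for k in range(1,n):
    if st[k,4]>40: q=B[l==k];print(st[k].tolist(),np.percentile(q[:,2],[5,50,95]).round(),np.median(q[:,:2],0).round(),np.median(b['p'][l==k],0))
E
```

```text
[0, 0, 251, 41, 3375] z [-769. -754. -595.] xy [1630.  948.] col [59. 61. 54.]
[56, 0, 6, 6, 13] z [-611. -604. -594.] xy [1632. 1119.] col [20. 53. 92.]
[110, 0, 21, 11, 64] z [-770. -758. -747.] xy [1730.  939.] col [61. 63. 54.]
[191, 0, 6, 7, 15] z [-768. -759. -754.] xy [1752.  628.] col [60. 63. 54.]
[246, 0, 8, 9, 29] z [-611. -601. -593.] xy [1628.  358.] col [ 26.  61. 101.]
[333, 0, 20, 15, 115] z [-768. -756. -748.] xy [1731.  -15.] col [61. 63. 54.]
[353, 0, 185, 39, 2649] z [-769. -757. -697.] xy [1672. -419.] col [60. 62. 53.]
[378, 0, 8, 6, 18] z [-770. -758. -751.] xy [1747. -181.] col [60. 62. 52.]
[512, 0, 11, 9, 32] z [-611. -603. -588.] xy [1636. -691.] col [24. 55. 93.]
[523, 0, 10, 5, 20] z [-611. -603. -594.] xy [1643. -734.] col [21. 54. 92.]
[519, 0, 112, 40, 1100] z [-767. -751. -591.] xy [1627. -978.] col [57. 59. 53.]
[607, 0, 8, 15, 32] z [-444. -436. -428.] xy [1503. -958.] col [127.5 122.  111.5]
[599, 2, 10, 12, 29] z [-446. -437. -425.] xy [1508. -939.] col [129. 123. 113.]
[417, 6, 8, 3, 13] z [-770. -763. -748.] xy [1734. -344.] col [61. 62. 53.]
[6
[... 1337 characters left out ...]
61. 37.]
wood
[39, 119, 146, 125, 7166] [  5.  10. 138.] [665. 536.] [128. 108.  78.]
[398, 168, 13, 12, 74] [41. 48. 55.] [ 718. -138.] [65. 37.  8.]
[619, 198, 21, 81, 1209] [ 28.  88. 137.] [ 563. -639.] [82. 57.  0.]
[0, 230, 79, 71, 4715] [ 5.  9. 13.] [502. 730.] [128. 108.  79.]
[472, 241, 12, 40, 166] [ 5.  9. 13.] [ 540. -319.] [69. 38. 19.]
[356, 254, 105, 62, 2264] [  9.  15. 145.] [ 482. -140.] [73. 46. 29.]
[480, 269, 16, 19, 113] [ 6. 10. 13.] [ 488. -337.] [70. 40. 20.]
[162, 282, 31, 30, 330] [16. 20. 24.] [428. 387.] [161. 140.  82.]
[586, 327, 17, 42, 168] [ 4. 10. 14.] [ 315. -568.] [128.5  23.5  17. ]
[591, 326, 24, 38, 166] [ 1. 10. 14.] [ 331. -608.] [129.   21.5  16. ]
```

The hook lies at about (522,-213), partly over the board of the lever switch. My ten picture views are used, so I work from numbers: first the height map there.

```bash
cat > topc.py <<'E'
from h import *
i=camera_info('top');K=i['intrinsics'];T=i['world_from_camera'];v,u=np.mgrid[0:480,0:640]
def cl(d): return np.stack([(u-K[0,2])/K[0,0]*d,(v-K[1,2])/K[1,1]*d,d],-1)@T[:3,:3].T+T[:3,3]
E
python3 - <<'E'
from topc import *
a=np.load('pics/t0.npz');b=np.load('pics/t6.npz');A=cl(a['d']);B=cl(b['d'])
m=(abs(B[...,2]-A[...,2])>6)
print('z now (rows 244-272, cols 404-480 step 2); * changed')
for r in range(244,274,1):print(r,' '.join(f"{min(999,int(B[r,c,2])):3d}{'*' if m[r,c] else ' '}" for c in range(404,482,3)))
print('colour R-B and R')
for r in range(246,272,2):print(r,' '.join(f"{b['p'][r,c,0]:3d}/{b['p'][r,c,1]:3d}/{b['p'][r,c,2]:3d}" for c in range(404,482,4)))
E
```

```text
z now (rows 244-272, cols 404-480 step 2); * changed
244   3    0    0    3   -3*   3    0    8*   3    2    0*   3    0    2    0    8    1    2    2    0    5    4    8   12   13   12 
245   0    3    0    0    4   -3*   0    0    2    0    3    0   -2    5    1    5    0    1    0    0   -1    5    3    6   12    6 
246   1   -2    0    2    1    0   -2    0   -1    0    1    5    0    1   -3    3    0*  -2*  -2    1    3   -2    4    6   10    9 
247   0    2   -1    0    4    2   -1    5   -2    4    1    0   -1    3   -3    1    1    1    2    2    3    1   13*   9    9    5 
248   0   -2   -1   -1    0    1    2   -3    2   -2    1    4    4   -3    3    0    1*  -1   -1    6    2    0    7   10    8*  26 
249   0   -2    1    6    3    0    0    0   -2    0    1    1    4    5    1   -1    1    4    3    0    4    3    9*   7*   7   27 
250   6    3   -3    0   -1*   0    2   -3*  -1   -3*   0    2    2    0    2    0    1    0    1    2    1    1   12*   3*   6   23 
251  -1    0   -1    0    2    6    1    1    1    0   -1    5    3    4   -3*   3    4    3   -1*   1    1  
[... 5461 characters left out ...]
/ 47/ 28  65/ 40/ 22  62/ 35/ 19  80/ 61/ 49  70/ 63/ 56  72/ 65/ 58  74/ 75/ 68  86/ 22/ 16  88/ 17/ 11  87/ 10/  7  83/ 13/ 11 127/ 24/ 18 129/ 99/ 94 139/134/128 134/130/123 133/130/123  40/ 19/  5  41/ 22/  6
268  73/ 48/ 29  71/ 45/ 27  67/ 38/ 18  91/ 72/ 59 139/136/128 141/138/132  89/ 88/ 84  91/ 93/ 88  87/ 13/ 10  89/ 17/ 15  88/ 12/  6  86/ 10/  7  82/ 14/ 10 133/ 28/ 20  77/  5/  0 135/130/123 134/129/123 131/127/120  43/ 32/ 24  43/ 26/ 13
270  69/ 42/ 25  88/ 71/ 57 134/130/123 149/146/140 148/144/136 141/138/131  74/ 62/ 53  98/ 91/ 85  85/ 10/  4  87/ 15/  8  86/ 10/  7  84/ 12/  9  81/ 10/  6  94/  7/  5 127/126/119 135/130/124 133/128/122 129/125/118  98/ 97/ 94  58/ 31/ 15
```

The red lever handle rises to z≈166 right on my transfer path, so it knocked the hook in the grip. The hook now lies on its side, tail on the switch board, tip pointing +x. I get exact positions of bar, tip and lever.

```bash
python3 - <<'E'
from topc import *
a=np.load('pics/t0.npz');b=np.load('pics/t6.npz');A=cl(a['d']);B=cl(b['d'])
P=B;p=b['p'].astype(int)
red=(p[...,0]>75)&(p[...,1]<45)&(p[...,2]<40)&(abs(u-440)<30)&(abs(v-270)<16)&(P[...,2]>30)
q=P[red]
for z in range(60,175,15):
    k=q[abs(q[:,2]-z)<7]
    if len(k):print('lever z',z,k[:,:2].min(0).round(),k[:,:2].max(0).round())
w=(abs(B[...,2]-A[...,2])>6)&(u>412)&(u<474)&(v>245)&(v<268)&(p[...,0]-p[...,2]>55)&(P[...,2]<48)
q=P[w];r=cv2.minAreaRect(q[:,:2].astype(np.float32));print(r,np.round(cv2.boxPoints(r),0).tolist())
for y in range(-160,-275,-12):
    k=q[abs(q[:,1]-y)<6]
    if len(k)>4:print('y',y,len(k),'x',np.percentile(k[:,0],[3,97]).round(),'z',np.median(k[:,2]).round(1))
print('gray (R) cols456-478')
for r in range(238,268):print(r,b['p'][r,456:480,0].tolist())
for c,r,z in((460,258,12),(470,259,6),(470,247,6),(470,243,6)):print(c,r,px('top',None,c,r,z))
E
```

```text
lever z 90 [ 472. -201.] [ 488. -196.]
lever z 105 [ 473. -206.] [ 492. -197.]
lever z 120 [ 474. -215.] [ 493. -202.]
lever z 135 [ 476. -219.] [ 495. -208.]
lever z 150 [ 477. -227.] [ 495. -216.]
lever z 165 [ 477. -239.] [ 498. -223.]
((520.4927368164062, -220.2766571044922), (24.8880558013916, 109.65926361083984), 1.859816312789917) [[506.0, -166.0], [510.0, -275.0], [535.0, -275.0], [531.0, -165.0]]
y -172 60 x [507. 531.] z 39.1
y -184 53 x [507. 531.] z 37.9
y -196 55 x [508. 532.] z 35.7
y -208 54 x [508. 532.] z 33.6
y -220 53 x [508. 532.] z 31.8
y -232 51 x [510. 533.] z 29.7
y -244 42 x [514. 533.] z 27.3
y -256 34 x [519. 534.] z 25.4
y -268 19 x [521. 532.] z 22.6
gray (R) cols456-478
238 [132, 131, 130, 130, 130, 130, 131, 131, 130, 131, 129, 131, 131, 133, 131, 132, 131, 131, 131, 130, 130, 130, 131, 132]
239 [132, 131, 131, 129, 130, 130, 130, 130, 130, 129, 130, 129, 131, 133, 130, 130, 131, 133, 133, 133, 131, 132, 136, 136]
240 [132, 132, 131, 131, 130, 129, 129, 130, 130, 131, 128, 120, 126, 137, 131, 132, 134, 135, 138, 138, 138, 130, 117, 115]
241 [132, 132, 1
[... 2562 characters left out ...]
 130, 130, 110, 81, 88, 89, 90, 91, 88, 86, 85, 106, 130, 134, 133, 134, 137, 109, 45, 62, 72, 67, 56]
264 [126, 128, 132, 116, 88, 89, 89, 88, 87, 86, 83, 105, 132, 135, 133, 133, 134, 137, 123, 74, 52, 72, 74, 60]
265 [127, 127, 132, 125, 100, 85, 85, 110, 129, 127, 125, 130, 136, 132, 131, 132, 131, 135, 138, 101, 42, 71, 72, 61]
266 [127, 126, 130, 130, 129, 127, 126, 133, 139, 137, 136, 135, 134, 133, 131, 131, 133, 134, 142, 111, 40, 66, 74, 60]
267 [129, 129, 131, 135, 120, 121, 138, 136, 135, 135, 135, 135, 135, 134, 132, 130, 130, 133, 141, 112, 46, 65, 73, 61]
460 258 [ 526.2 -277.1   12. ]
470 259 [ 524.9 -302.3    6. ]
470 247 [ 554.  -303.5    6. ]
470 243 [ 563.8 -303.9    6. ]
```

Worked out: the bar lies on its side, tail on the board, nose on the bench. The rod is at x≈525, y −278…−302, z≈8, and the tip points along +x. I'll pinch the rod at (525,−287), clear of the lever (y>−242), carry the hook high to the empty bench at about (420,30), stand it on its tail there, regrip a quarter turn round, and tilt it down onto its tip.

```bash
python3 -m handwheel '.05 .2 0 1 .4;.05 .2 0 1 .4;.05 .2 0 1 .4;.05 .2 0 1 .4;.05 .2 0 1 .4;.05 .2 0 1 .4;.06 .24 0 1 .4;0 0 0 1 .4;0 0 0 1 .4;0 0 0 1 .4;0 0 0 1 .4;0 0 0 1 .4' 60
python3 -m handwheel '0 0 0 1 .4;0 0 0 1 .4;0 0 0 1 .4;0 0 0 1 .4;0 0 0 .6 .4;0 0 0 0 .4;0 0 0 0 .4'
python3 -m handwheel '0 0 -.8 0 .4;0 0 -.8 0 .4;0 0 -.8 0 .4;0 0 -.5 0 .4;0 0 0 0 .4;0 0 0 0 .4'
```

```text
clock: 13.68
eef_pos: [524.9, -287.1, 120.3]
eef_rot: [3.141, 0.0, 1.214]
wrist_force: [0.1, -0.6, 0.0]
finger_gap: 56.3
finger_force: 0.0
clock: 14.27
eef_pos: [524.8, -287.3, 120.2]
eef_rot: [3.142, 0.0, 1.609]
wrist_force: [-0.6, -0.2, -0.9]
finger_gap: 56.1
finger_force: 0.0
clock: 14.77
eef_pos: [524.6, -287.4, 4.1]
eef_rot: [-3.141, -0.001, 1.609]
wrist_force: [0.4, -0.9, 1.5]
finger_gap: 56.6
finger_force: 0.0
```

```bash
python3 -m handwheel '0 0 -.4 0 .4;0 0 -.25 0 .4;0 0 0 0 .4;0 0 0 0 .4'
python3 -m handwheel '0 0 -.1 0 .4;0 0 0 0 .4'
python3 -m handwheel '0 0 -.05 0 .4;0 0 0 0 .4'
```

```text
clock: 15.1
eef_pos: [524.9, -287.8, -21.1]
eef_rot: [3.141, 0.0, 1.61]
wrist_force: [0.4, -1.4, -0.1]
finger_gap: 56.5
finger_force: 0.0
clock: 15.27
eef_pos: [524.9, -287.8, -25.5]
eef_rot: [3.141, 0.0, 1.61]
wrist_force: [-0.7, -0.1, 0.1]
finger_gap: 56.3
finger_force: 0.0
clock: 15.43
eef_pos: [524.8, -287.7, -27.8]
eef_rot: [3.141, 0.0, 1.61]
wrist_force: [0.7, 0.4, 1.0]
finger_gap: 56.7
finger_force: 0.2
```

```bash
python3 -m handwheel '0 0 0 0 .6;0 0 0 0 .8;0 0 0 0 .9;0 0 0 0 1;0 0 0 0 1;0 0 0 0 1;0 0 0 0 1;0 0 0 0 1;0 0 0 0 1' 60
python3 -m handwheel '0 0 .1 0 1;0 0 .2 0 1;0 0 .3 0 1;0 0 .3 0 1;0 0 0 0 1;0 0 0 0 1'
```

```text
clock: 16.18
eef_pos: [524.5, -287.4, -27.9]
eef_rot: [-3.141, -0.001, 1.61]
wrist_force: [-0.4, 1.9, 1.2]
finger_gap: 4.2
finger_force: 67.4
clock: 16.68
eef_pos: [525.2, -288.1, 9.4]
eef_rot: [3.14, 0.001, 1.61]
wrist_force: [0.1, 1.0, -1.5]
finger_gap: 4.2
finger_force: 67.8
```

Rod is held (gap 4.2 for a 6 mm rod; the same −2 mm bias as 19.4 for the 22 mm bar, so the first grasp at 27 really was on a rolled bar). I lift slowly and check the attitude.

```bash
python3 -m handwheel '0 0 .4 0 1;0 0 .5 0 1;0 0 .5 0 1;0 0 .5 0 1;0 0 .5 0 1;0 0 .5 0 1;0 0 .5 0 1;0 0 .5 0 1;0 0 .5 0 1;0 0 .3 0 1;0 0 0 0 1;0 0 0 0 1'
cat > seg.py <<'E'
import sys
from cloud import *
# list wood coloured points near TCP from scene camera, along chosen direction
def look(tag,R=170):
    p,d=snap('scene',tag);P=cl(d);p=p.astype(int);s=read_state()['eef_pos']
    m=(p[...,0]-p[...,2]>40)&(p[...,0]-p[...,1]>18)&(p[...,1]>40)&(np.hypot(P[...,0]-s[0],P[...,1]-s[1])<R)&(abs(P[...,2]-s[2])<R)
    n,l,st,_=cv2.connectedComponentsWithStats(m.astype(np.uint8))
    print('tcp',s.round(1))
    for k in range(1,n):
        if st[k,4]>25:
            q=P[l==k];c=np.median(q,0);U=np.linalg.svd(q-q.mean(0),full_matrices=False)[2][0];t=(q-c)@U
            print('px',st[k].tolist(),'med',c.round(),'axis',U.round(2),'ends',(c+U*np.percentile(t,2)).round(),(c+U*np.percentile(t,98)).round())
if __name__=='__main__':look(sys.argv[1])
E
python3 seg.py s7
```

```text
clock: 17.68
eef_pos: [524.6, -287.6, 195.5]
eef_rot: [-3.141, -0.0, 1.61]
wrist_force: [-0.4, 0.8, -1.4]
finger_gap: 4.0
finger_force: 67.8
tcp [ 524.3 -287.5  194.7]
px [383, 106, 23, 5, 42] med [ 514. -268.  354.] axis [-1.   -0.04  0.02] ends [ 545. -267.  353.] [ 481. -269.  355.]
px [364, 144, 25, 13, 205] med [ 518. -194.  249.] axis [-0.05 -0.99 -0.12] ends [ 519. -158.  254.] [ 514. -260.  242.]
px [381, 178, 12, 28, 145] med [ 485. -210.  125.] axis [-0.11  0.42 -0.9 ] ends [ 489. -227.  163.] [ 481. -195.   93.]
```

Held firm and level, 90 mm above the lever. Carry to the open bench and lower.

```bash
python3 -m handwheel '-.2 .3 0 0 1;-.38 .55 0 0 1;-.41 .585 0 0 1;-.41 .585 0 0 1;-.41 .585 0 0 1;-.41 .585 0 0 1;-.41 .585 0 0 1;-.41 .585 0 0 1;-.41 .585 0 0 1;-.3 .4 0 0 1;-.115 .195 0 0 1;0 0 0 0 1'
python3 -m handwheel '0 0 -.5 0 1;0 0 -.7 0 1;0 0 -.8 0 1;0 0 -.8 0 1;0 0 -.8 0 1;0 0 -.5 0 1;0 0 -.3 0 1;0 0 0 0 1;0 0 0 0 1'
python3 seg.py s8
python3 -m handwheel '0 0 0 0 1;0 0 0 0 1;0 0 0 0 1;0 0 0 0 1;0 0 0 0 1;0 0 0 0 1' 5
python3 seg.py s9
```

```text
clock: 18.73
eef_pos: [369.4, -65.2, 195.6]
eef_rot: [-3.141, -0.0, 1.611]
wrist_force: [-0.2, 0.7, -1.2]
finger_gap: 4.0
finger_force: 67.7
clock: 19.48
eef_pos: [370.1, -66.6, 19.7]
eef_rot: [-3.14, -0.001, 1.61]
wrist_force: [0.2, -0.1, 0.2]
finger_gap: 4.5
finger_force: 67.7
tcp [370.6 -66.6  20.4]
px [384, 202, 33, 10, 60] med [374. -48. 177.] axis [-0.59  0.71  0.39] ends [ 489. -187.  101.] [356. -25. 189.]
px [354, 232, 43, 31, 418] med [374.   3.  71.] axis [-0.65  0.68  0.34] ends [ 509. -139.    0.] [342.  36.  87.]
clock: 20.03
eef_pos: [370.2, -66.1, 20.3]
eef_rot: [3.141, 0.0, 1.61]
wrist_force: [-0.2, -0.3, 0.1]
finger_gap: 0.5
finger_force: 0.0
tcp [370.1 -66.1  20.3]
px [391, 204, 27, 8, 45] med [358. -47. 178.] axis [-1.   -0.04  0.01] ends [390. -46. 178.] [319. -48. 179.]
px [353, 231, 45, 50, 515] med [377. -30.  17.] axis [-0.7   0.71  0.05] ends [ 501. -157.    8.] [331.  17.  20.]
```

At 5 N the rod swung out of the finger ends, and the hook dropped onto the open bench. I move the arm up and aside and locate it.

```bash
python3 -m handwheel '0 0 .5 0 .8;0 0 .9 0 .5;0 .0 .9 0 .4;0 -.9 .9 0 .4;0 -.9 .5 0 .4;0 -.9 0 0 .4;0 -.9 0 0 .4;0 -.9 0 0 .4;0 -.9 0 0 .4;0 0 0 0 .4' 60
python3 - <<'E'
from topc import *
a=np.load('pics/t0.npz');p,d=snap('top','t10');s,ds=snap('scene','s10')
A=cl(a['d']);B=cl(d);m=(B[...,2]-A[...,2]>4)&(B[...,2]<70)&(B[...,0]>260)&(B[...,0]<560)&(abs(B[...,1])<170)
n,l,st,ce=cv2.connectedComponentsWithStats(m.astype(np.uint8))
for k in range(1,n):
    if st[k,4]>20:
        q=B[l==k];print(st[k].tolist(),np.percentile(q[:,2],[5,50,95]).round(),np.median(q[:,:2],0).round(),'col',np.median(p[l==k],0))
x,y,w,h=cv2.boundingRect((m&(p[...,0].astype(int)-p[...,2]>40)).astype(np.uint8));print(x,y,w,h)
for r in range(y-12,y+h+14,2):print(r,' '.join(f"{int(B[r,c,2]):3d}:{p[r,c,0]:3d}/{p[r,c,2]:3d}" for c in range(x-8,x+w+10,3)))
E
```

```text
clock: 20.92
eef_pos: [369.5, -279.9, 161.3]
eef_rot: [-3.141, 0.001, 1.607]
wrist_force: [0.8, -0.4, -0.6]
finger_gap: 56.3
finger_force: 0.0
[324, 303, 65, 30, 695] [14. 23. 28.] [373. -20.] col [111.  72.  34.]
326 261 90 69
249   4:127/117  -1:130/120  -1:128/118   0:128/117   1:128/117   4:128/117   2:127/117   0:127/117  -5:128/118   3:126/116  -1:128/117  -1:128/118   1:130/119   1:128/117   0:125/114   2:126/116   1:127/116  -1:128/117   1:127/117   2:128/118   2:131/120   0:128/117   2:129/118   1:128/118   1:129/118   1:129/119   2:128/118   0:127/116   2:129/118   4:129/118   0:129/118   0:128/118   3:129/119   1:129/119   3:128/117  -1:128/118
251   1:128/118   0:131/120   5:128/117  -1:126/116   3:126/116   0:125/115   1:128/116  -2:127/116  -1:128/117   1:126/117   2:125/115  -1:127/116   2:128/116   0:126/115   1:125/114   1:127/116   0:128/117   0:127/117   2:127/117   6:128/119   2:129/119   0:128/117  -2:128/117  -1:127/117   6:130/119   5:129/119   3:128/118  -1:127/116   0:129/118  -4:128/118   0:130/119   3:131/120   1:131/120   2:130/119   0:126/116   0:127/117

[... 19360 characters left out ...]
   1:130/120  -1:130/119   0:128/117   5:128/117   1:129/118  -2:130/119   1:130/118  -2:128/117   2:127/116   0:127/116   3:126/114   3:127/117   2:127/116   3:127/117   0:127/117  -1:128/117   2:120/111   2:127/116   2:127/117  -1:125/115  -1:126/116   0:123/113
343  -1:126/116  -1:125/116   0:125/115   1:128/118   3:127/116  -1:127/116   0:129/118   0:129/118   3:130/119   1:130/120   1:130/119   0:129/119   0:130/120   0:130/119  -2:129/118   3:129/118   0:128/118   0:126/116   1:128/118   0:129/118   3:128/117   1:127/117  -1:127/116  -2:128/117   3:127/116   4:127/115   0:127/116   3:128/118   3:127/116   3:125/115   2:128/118   5:126/115   4:127/116   0:124/114  -1:126/115   1:123/112
```

The hook again lies flat on its side, bar cols 326–369, rows 317–329, with its tip at col 384, rows 303–323 over the board's edge. The drop is explained: the tip fouls a finger when the hook droops in that grip. New plan: shift it clear of the board, roll it tip-up by the tip, then grip the bar's narrow faces near the nose and swing it over its tail onto its tip.

```bash
cat > bar.py <<'E'
import sys
from topc import *
def bar(tag,x0,x1,y0,y1,z0=8,z1=140,show=True):
    p,d=snap('top',tag);B=cl(d);q=p.astype(int)
    m=(q[...,0]-q[...,2]>50)&(q[...,0]>85)&(q[...,1]>50)&(B[...,0]>x0)&(B[...,0]<x1)&(B[...,1]>y0)&(B[...,1]<y1)&(B[...,2]>z0)&(B[...,2]<z1)
    n,l,st,_=cv2.connectedComponentsWithStats(m.astype(np.uint8));k=1+st[1:,4].argmax();w=B[l==k]
    r=cv2.minAreaRect(w[:,:2].astype(np.float32));print(st[k].tolist(),'bar',np.round(cv2.boxPoints(r)).tolist(),'c',np.round(r[0],1),'z',np.percentile(w[:,2],[5,50,95]).round())
if __name__=='__main__':bar(sys.argv[1],*map(float,sys.argv[2:6]))
E
python3 bar.py t11 300 480 -120 120
python3 -c "
from h import *
for c,r,z in((347.5,323,11),(371,323,11),(384.3,323,8),(384.3,303,12)):print(px('top',None,c,r,z))
print(read_state()['eef_pos'])"
```

```text
[326, 318, 48, 11, 502] bar [[359.0, 40.0], [360.0, -69.0], [383.0, -69.0], [382.0, 40.0]] c [370.6 -14.4] z [20. 24. 28.]
[370.9 -10.1  11. ]
[371.4 -64.8  11. ]
[371.8 -96.    8. ]
[418.  -96.1  12. ]
[ 369.87778896 -275.16461635  161.3345626 ]
```

```bash
python3 -m handwheel '0 .6 0 -.4 .4;0 .9 0 0 .4;0 .9 0 0 .4;0 .9 0 0 .4;0 .9 0 0 .4;0 .9 0 0 .4;0 .9 0 0 .4;.03 .63 0 0 .4;0 0 -.5 0 .4;0 0 -.8 0 .4;0 0 -.9 0 .4;0 0 -.9 0 .4' 60
python3 -m handwheel '0 0 -.8 0 .4;0 0 -.5 0 .4;0 0 -.3 0 .4;0 0 0 0 .5;0 0 0 0 .6;0 0 0 0 .8;0 0 0 0 1;0 0 0 0 1;0 0 0 0 1;0 0 0 0 1;0 0 0 0 1'
python3 -m handwheel '0 0 .3 0 1;0 0 .6 0 1;0 0 .6 0 1;0 0 .3 0 1;0 0 0 0 1'
```

```text
clock: 22.07
eef_pos: [371.0, -9.1, 36.9]
eef_rot: [3.139, 0.0, 1.578]
wrist_force: [0.7, 0.1, -0.7]
finger_gap: 56.6
finger_force: 0.0
clock: 22.98
eef_pos: [371.8, -10.3, -25.5]
eef_rot: [3.14, -0.0, 1.575]
wrist_force: [-3.2, 2.6, 8.9]
finger_gap: 27.7
finger_force: 60.0
clock: 23.4
eef_pos: [372.8, -10.5, 48.0]
eef_rot: [3.137, 0.001, 1.575]
wrist_force: [-0.3, -0.3, -0.9]
finger_gap: 27.5
finger_force: 60.0
```

```bash
python3 -m handwheel '.1 .05 0 -1 1;.1 .05 0 -1 1;.1 .05 0 -1 1;.1 .05 0 -1 1;.1 .05 0 -1 1;.1 .05 0 -1 1;.1 .05 0 -1 1;.1 .05 0 -1 1;.1 .05 0 -1 1;.1 .05 0 -1 1;.1 .05 0 -1 1;.05 .05 0 -1 1'
python3 -m handwheel '0 .04 0 -1 1;0 0 0 -1 1;0 0 0 -1 1;0 0 0 -1 1;0 0 0 -1 1;0 0 -.3 -1 1;0 0 -.6 0 1;0 0 -.6 0 1;0 0 -.25 0 1;0 0 0 0 1;0 0 0 0 .9'
python3 -m handwheel '0 0 0 0 .7;0 0 0 0 .5;0 0 0 0 .4;0 0 0 0 .4;0 0 .5 0 .4;0 0 .9 0 .4;-.9 0 .9 0 .4;-.9 0 .9 0 .4;0 0 .5 0 .4;0 0 0 0 .4'
python3 bar.py t12 300 560 -90 120
python3 - <<'E'
from topc import *
z=np.load('pics/t12.npz');B=cl(z['d']);p=z['p'].astype(int)
# steel: dark-ish thin raised points left of bar
m=(B[...,2]>4)&(B[...,2]<40)&(B[...,0]>280)&(B[...,0]<420)&(B[...,1]>-60)&(B[...,1]<60)
n,l,st,_=cv2.connectedComponentsWithStats(m.astype(np.uint8))
print([s.tolist() for s in st[1:] if s[4]>8])
for y in range(-50,30,8):
    k=m&(abs(B[...,1]-y)<4)&(B[...,0]<365)
    if k.sum()>2:print(y,k.sum(),np.median(B[k],0).round())
E
```

```text
clock: 24.4
eef_pos: [417.2, 13.8, 44.7]
eef_rot: [-3.141, 0.001, 0.524]
wrist_force: [1.1, 0.8, -0.7]
finger_gap: 27.4
finger_force: 60.0
clock: 25.32
eef_pos: [416.4, 15.3, -25.6]
eef_rot: [-3.141, 0.002, 0.004]
wrist_force: [0.7, -0.5, -2.1]
finger_gap: 27.6
finger_force: 60.0
clock: 26.15
eef_pos: [359.6, 15.2, 114.5]
eef_rot: [3.141, -0.008, 0.004]
wrist_force: [-0.5, -0.0, -0.1]
finger_gap: 56.5
finger_force: 0.0
[333, 280, 11, 20, 194] bar [[426.0, 24.0], [426.0, 1.0], [471.0, 1.0], [470.0, 25.0]] c [448.1  12.6] z [19. 23. 27.]
[]
-50 6 [298. -49.   4.]
-42 4 [288. -40.   5.]
-34 5 [303. -32.   5.]
-26 8 [305. -25.   5.]
-18 4 [308. -18.   5.]
-10 9 [302.  -7.   4.]
-2 5 [305.   0.   6.]
6 5 [305.   2.   4.]
22 5 [302.  21.   5.]
```

```bash
python3 -m handwheel '-.2 -.2 0 1 .55;-.2 -.2 0 1 .55;-.2 -.2 0 1 .55;-.11 -.2 0 1 .55;0 -.13 0 1 .55;0 0 0 1 .55;0 0 0 1 .55;0 0 0 1 .55;0 0 0 1 .55;0 0 0 1 .55;0 0 0 1 .55;0 0 0 1 .55' 12
python3 -m handwheel '0 0 -.4 1 .55;0 0 -.4 1 .55;0 0 -.4 1 .55;0 0 -.5 1 .55;0 0 -.5 1 .55;0 0 -.5 1 .55;0 0 -.3 0 .55;0 0 -.2 0 .55;0 0 -.2 0 .55;0 0 -.13 0 .55;0 0 0 0 .55;0 0 0 0 .55'
```

```text
clock: 27.2
eef_pos: [329.8, -21.9, 109.5]
eef_rot: [-3.14, 0.001, 1.056]
wrist_force: [-0.4, -0.0, -0.9]
finger_gap: 42.2
finger_force: 0.0
clock: 28.2
eef_pos: [330.1, -22.0, -30.6]
eef_rot: [-3.142, -0.0, 1.575]
wrist_force: [-0.1, -0.2, -0.1]
finger_gap: 42.0
finger_force: 0.0
```

```bash
python3 -m handwheel '0 0 0 0 .7;0 0 0 0 .8;0 0 0 0 .9;0 0 0 0 1;0 0 0 0 1;0 0 0 0 1;0 0 0 0 1'
```

```text
clock: 28.78
eef_pos: [330.1, -22.0, -30.6]
eef_rot: [3.141, 0.0, 1.575]
wrist_force: [-0.2, 0.4, 0.2]
finger_gap: 5.4
finger_force: 12.0
```

The tip is pinched (5.4 mm). I roll the bar tip-up about its far edge.

```bash
python3 -m handwheel '0 .1 .2 0 1;0 .1 .2 0 1;0 .1 .2 0 1;0 .19 .12 0 1;0 .19 .12 0 1;0 .19 .12 0 1;0 .22 .01 0 1;0 .22 .01 0 1;0 .22 0 0 1;0 .02 0 0 1;0 0 0 0 1'
python3 - <<'E'
import seg; seg.look('s13')
E
python3 bar.py t13 300 560 -60 120
```

```text
clock: 29.7
eef_pos: [329.9, 40.6, 8.7]
eef_rot: [3.142, -0.0, 1.577]
wrist_force: [0.7, 0.1, -0.3]
finger_gap: 5.5
finger_force: 12.0
tcp [329.9  40.3   8.6]
px [384, 228, 28, 8, 42] med [322.  61. 167.] axis [-1.    0.    0.03] ends [352.  61. 166.] [287.  61. 168.]
px [356, 248, 30, 11, 88] med [423. -50.  12.] axis [ 0.8  0.6 -0. ] ends [398. -67.  12.] [462. -20.  12.]
px [336, 267, 41, 13, 413] med [408.  90.  33.] axis [-0.96 -0.02  0.26] ends [461.  91.  18.] [359.  89.  46.]
[305, 282, 12, 38, 295] bar [[377.0, 65.0], [465.0, 63.0], [465.0, 88.0], [378.0, 89.0]] c [421.4  76.1] z [23. 32. 48.]
```

The bar slid along instead of rolling: the pads hold the tip too stiffly. I raise it a little and ease the grip to 3 N so the bar swings down under the tip.

```bash
python3 -m handwheel '0 .1 .2 0 1;0 .1 .2 0 1;0 .1 .2 0 1;0 0 0 0 1;0 0 0 0 1;0 0 0 0 1' 3
python3 bar.py t14 300 560 -60 130
```

```text
clock: 30.3
eef_pos: [329.9, 52.0, 32.6]
eef_rot: [3.141, 0.0, 1.575]
wrist_force: [0.2, -0.1, -0.1]
finger_gap: 5.9
finger_force: 3.0
[300, 285, 15, 35, 197] bar [[375.0, 76.0], [457.0, 68.0], [460.0, 94.0], [378.0, 101.0]] c [417.5  84.6] z [24. 35. 59.]
```

The pads hold the roll even at 3 N, so gravity won't turn it. A better way is to set the bar on the far prongs of its own rest with the tip pinched, and lower the tip. The prongs then push the bar up and over (tip down), straight into the forks. First I lay it flat, then take the tip with 60 N and lift.

```bash
python3 -m handwheel '0 0 -.3 0 1;0 0 -.4 0 1;0 0 -.4 0 1;0 0 -.3 0 1;0 0 -.1 0 1;0 0 0 0 1' 3
python3 -m handwheel '0 0 0 0 1;0 0 0 0 1;0 0 .2 0 1;0 0 .5 0 1;0 0 .8 0 1;0 0 .9 0 1;0 0 .9 0 1;0 0 .9 0 1;0 0 .9 0 1;0 0 .5 0 1;0 0 0 0 1;0 0 0 0 1' 60
python3 bar.py t15 280 560 -60 160
python3 -c "
import seg;seg.look('s15');print(seg.read_state()['joints'])"
```

```text
clock: 30.85
eef_pos: [329.2, 51.9, -28.2]
eef_rot: [-3.139, 0.0, 1.575]
wrist_force: [-0.1, -0.1, 0.7]
finger_gap: 5.9
finger_force: 3.0
clock: 31.85
eef_pos: [330.0, 52.0, 197.4]
eef_rot: [3.139, -0.0, 1.575]
wrist_force: [0.4, 0.5, -1.0]
finger_gap: 4.1
finger_force: 60.0
tcp [329.2  52.  195.7]
px [389, 154, 32, 9, 65] med [318.  71. 355.] axis [-1.   -0.04 -0.  ] ends [352.  73. 355.] [281.  70. 355.]
px [336, 191, 45, 19, 493] med [411. 101. 240.] axis [-1.   -0.02  0.03] ends [465. 102. 238.] [358. 100. 241.]
[ 4.66915217e-02 -2.30114394e-01  2.01586585e+00 -3.15050276e-05
  1.35720684e+00  4.22131495e-02]Traceback (most recent call last):
  File "bar.py", line 8, in <module>
    if __name__=='__main__':bar(sys.argv[1],*map(float,sys.argv[2:6]))
                            ~~~^^^^^^^^^^^^^^^^^^^^^^^^^^^^^^^^^^^^^^^
  File "bar.py", line 6, in bar
    n,l,st,_=cv2.connectedComponentsWithStats(m.astype(np.uint8));k=1+st[1:,4].argmax();w=B[l==k]
                                                                      ~~~~~~~~~~~~~~~^^
ValueError: attempt to get argmax of an empty sequence
```

Level and firmly held. I carry it over to the rest, turning the rod to point away from the robot.

```bash
python3 -m handwheel '.27 -.37 0 -1 1;.27 -.37 0 -1 1;.27 -.37 0 -1 1;.27 -.37 0 -1 1;.27 -.37 0 -1 1;.27 -.37 0 -1 1;.27 -.37 0 -1 1;.27 -.37 0 -1 1;.27 -.37 0 -1 1;.27 -.37 0 -1 1;.27 -.37 0 -1 1;.27 -.37 0 -1 1'
python3 -m handwheel '.27 -.37 0 -1 1;.27 -.37 0 -1 1;.27 -.37 0 -1 1;.27 -.37 0 -1 1;.27 -.37 0 -1 1;.27 -.37 0 -1 1;.27 -.37 0 -1 1;.27 -.37 0 -1 1;.27 -.37 0 -1 1;.27 -.37 0 -1 1;.27 -.37 0 -1 1;.27 -.37 0 -1 1'
python3 -m handwheel '0 0 0 -1 1;0 0 0 -1 1;0 0 0 -1 1;0 0 0 -1 1;0 0 0 -1 1;0 0 0 -1 1;0 0 0 -1 1;0 0 0 -1 1;0 0 0 -1 1;0 0 0 0 1;0 0 0 0 1'
python3 -c "
import seg;seg.look('s16');print(seg.read_state()['joints'])"
```

```text
clock: 32.95
eef_pos: [459.3, -126.1, 194.9]
eef_rot: [-3.139, 0.002, 0.524]
wrist_force: [-0.1, -0.1, -0.8]
finger_gap: 4.3
finger_force: 60.0
clock: 33.95
eef_pos: [589.1, -303.5, 194.3]
eef_rot: [-3.141, 0.003, -0.523]
wrist_force: [0.9, 0.2, -1.1]
finger_gap: 3.9
finger_force: 60.0
clock: 34.87
eef_pos: [588.8, -302.9, 195.0]
eef_rot: [3.14, 0.002, -1.302]
wrist_force: [-0.6, 0.3, -1.6]
finger_gap: 4.2
finger_force: 60.0
tcp [ 588.9 -303.   195.4]
px [366, 101, 25, 4, 48] med [ 578. -287.  353.] axis [-0.96 -0.27  0.02] ends [ 606. -280.  353.] [ 542. -297.  354.]
px [383, 135, 35, 14, 291] med [ 520. -349.  234.] axis [-0.97 -0.25 -0.08] ends [ 568. -337.  238.] [ 473. -361.  230.]
px [381, 178, 12, 28, 153] med [ 485. -210.  128.] axis [-0.09  0.44 -0.9 ] ends [ 488. -227.  162.] [ 481. -193.   94.]
[-5.30501888e-01  5.46700933e-01  1.12337899e+00  4.64998259e-05
  1.47325854e+00  2.34170404e+00]
```

```bash
python3 -m handwheel '0 0 -.4 -1 1;0 0 -.7 0 1;0 0 -.8 0 1;0 0 -.7 0 1;0 0 -.5 0 1;0 0 -.3 0 1;0 0 -.1 0 1;0 0 0 0 1' 60
python3 -c "
import seg;seg.look('s17')"
python3 -m handwheel '.01 -.06 -.18 0 1;.01 -.06 -.18 0 1;.01 -.06 -.18 0 1;.01 -.06 -.18 0 1;0 0 0 0 1' 15
python3 -c "
import seg;seg.look('s18')"
```

```text
clock: 35.58
eef_pos: [589.0, -303.1, 56.1]
eef_rot: [3.141, 0.001, -1.391]
wrist_force: [0.9, -0.4, -0.2]
finger_gap: 4.2
finger_force: 60.0
tcp [ 589.5 -303.3   57.3]
px [363, 147, 21, 5, 37] med [ 579. -285.  214.] axis [-0.98 -0.18  0.02] ends [ 606. -280.  214.] [ 546. -291.  215.]
px [381, 178, 36, 28, 399] med [ 488. -335.  103.] axis [-0.09  0.97  0.23] ends [ 490. -364.   96.] [ 475. -201.  134.]
px [328, 206, 8, 7, 50] med [ 672. -220.   15.] axis [ 0.38 -0.14 -0.91] ends [ 667. -218.   26.] [ 677. -222.    2.]
clock: 36.05
eef_pos: [590.1, -312.9, 25.9]
eef_rot: [3.14, 0.001, -1.392]
wrist_force: [1.0, 0.9, 0.3]
finger_gap: 5.1
finger_force: 15.0
tcp [ 590.3 -312.9   26.7]
px [363, 156, 23, 4, 32] med [ 579. -297.  184.] axis [-0.99 -0.16  0.03] ends [ 609. -292.  183.] [ 542. -303.  185.]
px [379, 169, 35, 37, 388] med [ 491. -343.  124.] axis [ 0.2  -0.98 -0.06] ends [ 462. -199.  133.] [ 498. -377.  122.]
px [328, 206, 8, 7, 51] med [ 672. -219.   15.] axis [-0.52  0.13  0.84] ends [ 679. -221.    4.] [ 665. -217.   26.]
```

```bash
cat > prof.py <<'E'
import sys
from cloud import *
def prof(tag,take=True):
    if take: p,d=snap('scene',tag)
    else: z=np.load(f'pics/{tag}.npz');p,d=z['p'],z['d']
    P=cl(d);p=p.astype(int)
    m=(p[...,0]-p[...,2]>40)&(p[...,0]-p[...,1]>18)&(p[...,0]>95)&(P[...,1]<-290)&(P[...,1]>-420)&(P[...,0]>430)&(P[...,0]<600)&(P[...,2]>40)&(P[...,2]<180)
    for x in range(450,580,12):
        k=m&(abs(P[...,0]-x)<6);q=P[k]
        if len(q)>4: print(x,len(q),'y',np.percentile(q[:,1],[5,50,95]).round().tolist(),'z',np.percentile(q[:,2],[4,50,96]).round().tolist())
if __name__=='__main__':
    for t in sys.argv[1:]:print(t);prof(t,not __import__('os').path.exists(f'pics/{t}.npz'))
E
python3 prof.py s0 s17 s18
```

```text
s0
s17
462 31 y [-365.0, -349.0, -340.0] z [85.0, 98.0, 102.0]
474 33 y [-366.0, -349.0, -340.0] z [84.0, 98.0, 103.0]
486 32 y [-365.0, -346.0, -338.0] z [87.0, 98.0, 104.0]
498 33 y [-360.0, -344.0, -335.0] z [87.0, 100.0, 105.0]
510 28 y [-361.0, -343.0, -336.0] z [88.0, 99.0, 104.0]
522 31 y [-361.0, -339.0, -333.0] z [87.0, 101.0, 104.0]
534 9 y [-358.0, -352.0, -338.0] z [89.0, 103.0, 105.0]
558 13 y [-343.0, -331.0, -329.0] z [92.0, 100.0, 107.0]
570 5 y [-341.0, -337.0, -334.0] z [95.0, 101.0, 103.0]
s18
474 7 y [-370.0, -361.0, -357.0] z [127.0, 130.0, 134.0]
486 37 y [-374.0, -358.0, -351.0] z [122.0, 137.0, 144.0]
498 38 y [-367.0, -355.0, -347.0] z [114.0, 127.0, 140.0]
510 31 y [-369.0, -353.0, -346.0] z [108.0, 122.0, 131.0]
522 38 y [-372.0, -350.0, -343.0] z [102.0, 115.0, 128.0]
534 20 y [-363.0, -349.0, -342.0] z [98.0, 114.0, 120.0]
558 12 y [-364.0, -344.0, -336.0] z [87.0, 101.0, 106.0]
570 13 y [-354.0, -345.0, -341.0] z [81.0, 87.0, 100.0]
```

The bar pivoted about the round tip instead of rolling, because the tip's own axis is the easy one. I use that: pinched by the tip, a light grip lets the tail hang straight down. Touching the tail on the bench then tilts the hook onto its tip with a long lever. I lift and carry back to the open bench, turning on the way.

```bash
python3 -m handwheel '0 0 0 0 1;0 0 .5 0 1;0 0 .9 0 1;0 0 .9 0 1;0 0 .9 1 1;-.23 .4 .9 1 1;-.23 .4 .4 1 1;-.23 .4 0 1 1;-.23 .4 0 1 1;-.23 .4 0 1 1;-.23 .4 0 1 1;-.23 .4 0 1 1' 60
python3 -m handwheel '-.23 .4 0 1 1;-.23 .4 0 1 1;-.23 .4 0 1 1;-.23 .4 0 1 1;-.23 .4 0 1 1;-.23 .4 0 1 1;-.23 .4 0 1 1;-.23 .4 0 1 1;-.23 .4 0 1 1;-.23 .4 0 1 1;-.23 .4 0 1 1;-.23 .4 0 1 1'
python3 -m handwheel '-.23 .4 0 1 1;-.23 .4 0 1 1;-.23 .4 0 1 1;-.23 .4 0 1 1;-.23 .4 0 1 1;-.11 .15 0 1 1;0 0 0 1 1;0 0 0 1 1;0 0 0 1 1;0 0 0 1 1;0 0 0 1 1;0 0 0 1 1'
python3 -m handwheel '0 0 0 1 1;0 0 0 1 1;0 0 0 0 1;0 0 0 0 1;0 0 0 0 1;0 0 0 0 1;0 0 0 0 1;0 0 0 0 1;0 0 0 0 1;0 0 0 0 1' 4
python3 -c "
import seg;seg.look('s19',230)"
```

```text
clock: 37.1
eef_pos: [525.7, -200.0, 208.0]
eef_rot: [3.142, -0.0, -0.689]
wrist_force: [-0.2, 0.8, -0.6]
finger_gap: 3.9
finger_force: 60.0
clock: 38.1
eef_pos: [415.3, -8.1, 208.0]
eef_rot: [3.141, -0.0, 0.358]
wrist_force: [-0.4, -0.0, -0.6]
finger_gap: 4.2
finger_force: 60.0
clock: 39.1
eef_pos: [365.4, 77.2, 208.0]
eef_rot: [3.141, 0.0, 1.405]
wrist_force: [-0.4, -0.1, -0.4]
finger_gap: 4.0
finger_force: 60.0
clock: 39.93
eef_pos: [365.6, 77.2, 207.7]
eef_rot: [3.141, 0.0, 1.575]
wrist_force: [-0.2, -0.4, -1.1]
finger_gap: 5.3
finger_force: 4.0
tcp [365.5  77.2 207.7]
px [369, 149, 31, 9, 65] med [357.  97. 366.] axis [-1.   -0.    0.01] ends [388.  97. 366.] [319.  97. 367.]
px [370, 218, 28, 39, 379] med [351.  67. 155.] axis [-0.1   0.69  0.71] ends [373. -84.  -0.] [347.  99. 189.]
```

```bash
cat > hang.py <<'E'
import sys
from cloud import *
def hang(tag,x0=280,x1=470,y0=-130,y1=160):
    p,d=snap('scene',tag);P=cl(d);p=p.astype(int);s=read_state()['eef_pos'];print('tcp',s.round(1))
    m=(p[...,0]-p[...,2]>40)&(p[...,0]-p[...,1]>18)&(p[...,0]>80)&(P[...,0]>x0)&(P[...,0]<x1)&(P[...,1]>y0)&(P[...,1]<y1)&(P[...,2]>8)&(P[...,2]<s[2]+70)
    for z in range(10,300,15):
        k=m&(abs(P[...,2]-z)<7.5);q=P[k]
        if len(q)>5:print(z,len(q),'x',np.percentile(q[:,0],[5,50,95]).round().tolist(),'y',np.percentile(q[:,1],[5,50,95]).round().tolist())
if __name__=='__main__':hang(sys.argv[1])
E
python3 hang.py s20
```

```text
tcp [365.5  77.2 207.7]
10 58 x [404.0, 416.0, 460.0] y [-106.0, -69.0, -41.0]
115 26 x [341.0, 343.0, 346.0] y [18.0, 34.0, 48.0]
130 36 x [341.0, 344.0, 346.0] y [26.0, 44.0, 60.0]
145 39 x [342.0, 345.0, 348.0] y [37.0, 59.0, 71.0]
160 40 x [344.0, 347.0, 350.0] y [57.0, 72.0, 85.0]
175 62 x [346.0, 349.0, 363.0] y [64.0, 89.0, 97.0]
190 60 x [348.0, 353.0, 364.0] y [74.0, 90.0, 97.0]
```

The hook hangs with its centre of mass under the pinch: tail at about (y 23, z 110), tip pointing −y. I lower the tail onto the bench and walk the pinch over it towards −y.

```bash
python3 -m handwheel '0 .3 -.5 0 1;0 .4 -.6 0 1;0 .4 -.6 0 1;0 .4 -.6 0 1;0 0 -.35 0 1;0 0 -.15 0 1;0 0 0 0 1;0 0 0 0 1' 4
python3 hang.py s21
python3 -m handwheel '0 -.3 .05 0 1;0 -.35 .06 0 1;0 -.35 .06 0 1;0 -.35 .05 0 1;0 -.4 -.03 0 1;0 -.4 -.07 0 1;0 -.4 -.1 0 1;0 0 0 0 1'
python3 hang.py s22
```

```text
clock: 40.7
eef_pos: [365.5, 137.1, 95.9]
eef_rot: [-3.141, 0.0, 1.575]
wrist_force: [0.1, -0.4, -1.1]
finger_gap: 5.5
finger_force: 4.0
tcp [365.7 137.1  96.1]
10 98 x [354.0, 413.0, 440.0] y [-109.0, -70.0, 125.0]
25 39 x [352.0, 355.0, 365.0] y [113.0, 129.0, 139.0]
40 43 x [352.0, 355.0, 363.0] y [119.0, 139.0, 147.0]
55 42 x [353.0, 355.0, 365.0] y [130.0, 147.0, 158.0]
70 32 x [353.0, 355.0, 361.0] y [136.0, 150.0, 159.0]
85 19 x [354.0, 355.0, 357.0] y [146.0, 154.0, 160.0]
100 20 x [355.0, 359.0, 365.0] y [151.0, 155.0, 160.0]
clock: 41.42
eef_pos: [365.5, 33.5, 96.7]
eef_rot: [3.141, 0.0, 1.573]
wrist_force: [1.3, -0.2, -1.8]
finger_gap: 5.2
finger_force: 4.0
tcp [365.7  34.5  96.9]
10 52 x [355.0, 429.0, 460.0] y [-110.0, -44.0, 12.0]
25 29 x [353.0, 355.0, 363.0] y [-2.0, 10.0, 21.0]
40 31 x [355.0, 356.0, 365.0] y [6.0, 23.0, 32.0]
55 34 x [353.0, 356.0, 366.0] y [18.0, 36.0, 44.0]
70 38 x [354.0, 356.0, 365.0] y [26.0, 43.0, 54.0]
85 54 x [354.0, 358.0, 373.0] y [40.0, 59.0, 63.0]
100 57 x [356.0, 362.0, 372.0] y [43.0, 58.0, 65.0]
```

The tail slid along. I need a stop for it: the lever board's left edge (13 mm high, at about y −37, x 450) will hold the tail back while the pinch passes over it.

```bash
python3 -m handwheel '.4 0 .05 0 1;.6 0 .05 0 1;.6 0 0 0 1;.5 0 0 0 1;.27 0 -.05 0 1;0 -.3 0 0 1;0 -.4 0 0 1;0 -.4 .03 0 1;0 -.4 .05 0 1;0 -.4 .04 0 1;0 -.4 0 0 1;0 -.4 -.05 0 1' 3
python3 -m handwheel '0 -.3 -.08 0 1;0 -.3 -.1 0 1;0 0 0 0 1'
python3 -c "
import hang;hang.hang('s23',400,500,-140,60)"
```

```text
clock: 42.47
eef_pos: [461.0, -72.7, 102.3]
eef_rot: [3.14, 0.0, 1.575]
wrist_force: [-0.0, 0.1, 0.0]
finger_gap: 5.6
finger_force: 3.0
clock: 42.72
eef_pos: [460.5, -97.9, 93.8]
eef_rot: [-3.142, 0.0, 1.574]
wrist_force: [-0.3, -0.5, 4.2]
finger_gap: 5.7
finger_force: 3.0
tcp [460.5 -97.2  94.1]
10 126 x [404.0, 418.0, 460.0] y [-114.0, -73.0, -38.0]
25 46 x [458.0, 463.0, 477.0] y [-34.0, -20.0, -14.0]
40 46 x [456.0, 463.0, 476.0] y [-35.0, -22.0, -15.0]
55 45 x [456.0, 461.0, 472.0] y [-37.0, -24.0, -18.0]
70 51 x [454.0, 459.0, 471.0] y [-45.0, -26.0, -21.0]
85 49 x [453.0, 458.0, 469.0] y [-49.0, -29.0, -25.0]
100 42 x [451.0, 457.0, 469.0] y [-43.0, -30.0, -25.0]
115 56 x [451.0, 458.0, 469.0] y [-45.0, -33.0, -27.0]
130 16 x [456.0, 460.0, 466.0] y [-44.0, -39.0, -34.0]
```

That worked: the bar is now almost upright, leaning 9° the right way. I take it at 60 N, lift, and turn it so the rod will point to the bay, then lay it tip-down on the open bench.

```bash
python3 -m handwheel '0 0 0 0 1;0 0 0 0 1;0 0 .4 0 1;0 .1 .6 0 1;0 .2 .5 1 1;-.12 .2 0 1 1;-.12 .2 0 1 1;-.12 .2 0 1 1;-.12 .2 0 1 1;-.12 .2 0 1 1;-.12 .2 0 1 1;-.12 .2 0 1 1' 60
python3 -m handwheel '-.12 .2 0 1 1;-.12 .2 0 1 1;-.12 .2 0 1 1;-.12 .2 0 1 1;-.12 .2 0 1 1;-.12 .2 0 1 1;-.12 .2 0 1 1;-.12 .2 0 1 1;-.12 .2 0 1 1;-.2 .14 0 1 1;0 0 -.3 0 1;0 0 -.3 0 1'
python3 -c "
import hang;hang.hang('s24',230,460,-40,120)"
```

```text
clock: 43.77
eef_pos: [426.1, -27.7, 153.8]
eef_rot: [-3.141, -0.001, 2.278]
wrist_force: [0.5, 1.2, -1.9]
finger_gap: 2.9
finger_force: 60.0
clock: 44.77
eef_pos: [375.3, 49.7, 130.0]
eef_rot: [3.141, 0.001, -3.135]
wrist_force: [0.8, 0.8, -1.3]
finger_gap: 2.8
finger_force: 60.0
tcp [374.2  49.5 127.7]
55 39 x [310.0, 319.0, 332.0] y [60.0, 67.0, 72.0]
70 61 x [310.0, 322.0, 334.0] y [60.0, 67.0, 72.0]
85 64 x [311.0, 322.0, 335.0] y [58.0, 66.0, 71.0]
100 70 x [312.0, 323.0, 338.0] y [58.0, 64.0, 69.0]
115 67 x [312.0, 322.0, 335.0] y [54.0, 64.0, 68.0]
130 61 x [313.0, 323.0, 336.0] y [55.0, 64.0, 68.0]
145 85 x [313.0, 324.0, 338.0] y [50.0, 61.0, 66.0]
160 28 x [321.0, 326.0, 334.0] y [49.0, 56.0, 62.0]
```

The bar hangs upright, bottom about 48 mm up. I touch it down and tilt it forward.

```bash
python3 -m handwheel '0 0 -.4 0 1;0 0 -.5 0 1;0 0 -.3 0 1;.3 0 -.12 0 1;.4 0 -.18 0 1;.4 0 -.22 0 1;.29 0 -.29 0 1;.29 0 -.29 0 1;.29 0 -.29 0 1;.21 0 -.41 0 1;.21 0 -.41 0 1;.12 0 -.3 0 1' 20
python3 -c "
import hang;hang.hang('s25',250,520,-20,120)"
```

```text
clock: 45.82
eef_pos: [476.9, 49.3, -18.9]
eef_rot: [3.141, 0.001, -3.137]
wrist_force: [3.0, -0.1, 2.2]
finger_gap: 5.2
finger_force: 20.0
tcp [476.1  49.3 -20.6]
10 23 x [342.0, 351.0, 364.0] y [64.0, 73.0, 75.0]
25 115 x [338.0, 354.0, 383.0] y [56.0, 70.0, 75.0]
40 142 x [353.0, 374.0, 405.0] y [54.0, 67.0, 73.0]
55 15 x [376.0, 385.0, 411.0] y [54.0, 66.0, 69.0]
```

```bash
python3 -m handwheel '0 0 0 0 .85;0 0 0 0 .6;0 0 0 0 .4;0 0 .5 0 .4;0 0 .9 0 .4;0 0 .9 0 .4;0 0 .9 0 .4' 60
python3 - <<'E'
import hang
from cloud import *
hang.hang('s26',250,520,-20,120)
z=np.load('pics/s26.npz');P=cl(z['d']);p=z['p'].astype(int)
m=(p[...,0]-p[...,2]>40)&(p[...,0]-p[...,1]>18)&(p[...,0]>80)&(abs(P[...,0]-390)<90)&(abs(P[...,1]-55)<50)&(P[...,2]>6)&(P[...,2]<80)
for x in range(330,480,12):
    q=P[m&(abs(P[...,0]-x)<6)]
    if len(q)>4:print(x,len(q),'y',np.percentile(q[:,1],[5,50,95]).round().tolist(),'z',np.percentile(q[:,2],[4,50,96]).round().tolist())
E
```

```text
clock: 46.45
eef_pos: [475.3, 48.9, 112.1]
eef_rot: [3.142, 0.0, -3.137]
wrist_force: [0.6, 0.4, 0.3]
finger_gap: 48.8
finger_force: 0.0
tcp [478.5  49.1 119. ]
10 41 x [345.0, 363.0, 387.0] y [66.0, 72.0, 77.0]
25 190 x [344.0, 369.0, 425.0] y [55.0, 69.0, 75.0]
40 220 x [366.0, 406.0, 443.0] y [51.0, 64.0, 72.0]
55 26 x [426.0, 435.0, 443.0] y [48.0, 58.0, 68.0]
342 37 y [58.0, 68.0, 76.0] z [9.0, 25.0, 30.0]
354 58 y [54.0, 70.0, 77.0] z [9.0, 26.0, 32.0]
366 61 y [55.0, 70.0, 75.0] z [10.0, 29.0, 36.0]
378 56 y [54.0, 70.0, 74.0] z [14.0, 31.0, 38.0]
390 53 y [52.0, 68.0, 73.0] z [17.0, 35.0, 41.0]
402 61 y [51.0, 68.0, 73.0] z [21.0, 39.0, 46.0]
414 54 y [51.0, 67.0, 71.0] z [24.0, 40.0, 47.0]
426 49 y [49.0, 64.0, 70.0] z [27.0, 45.0, 50.0]
438 41 y [50.0, 63.0, 68.0] z [29.0, 45.0, 52.0]
450 11 y [51.0, 58.0, 61.0] z [39.0, 43.0, 48.0]
```

The hook stands stably on tip and tail: centre (391,63), yaw −5°, 13° nose-up (exactly the propped angle). I grip it at mid-bar, firmly. Held this way its tip is 96 mm ahead of and 27 mm below the bar's middle, which will serve for the pull.

```bash
python3 -m handwheel '-.6 .1 0 -1 .4;-.8 .15 0 0 .4;-.79 .1 0 0 .4;0 0 -.7 0 .4;0 0 -.8 0 .4;0 0 -.8 0 .4;0 0 -.8 0 .4;0 0 -.4 0 .4;0 0 -.1 0 .5;0 0 0 0 .6;0 0 0 0 .8;0 0 0 0 1' 60
python3 -m handwheel '0 0 0 0 1;0 0 0 0 1;0 0 0 0 1;0 0 0 0 1'
```

```text
clock: 47.5
eef_pos: [390.2, 63.0, -32.4]
eef_rot: [3.141, 0.005, 3.059]
wrist_force: [-0.4, -2.0, 18.6]
finger_gap: 33.3
finger_force: 9.4
clock: 47.83
eef_pos: [390.2, 62.9, -32.4]
eef_rot: [3.141, 0.005, 3.059]
wrist_force: [-1.4, -2.0, 18.6]
finger_gap: 22.1
finger_force: 66.7
```

Gap 22.1, a clean flat grip. Lift and go over the eye.

```bash
python3 -m handwheel '0 0 .4 0 1;0 0 .8 0 1;0 0 .8 0 1;.4 .15 .4 .7 1;.7 .25 0 1 1;.8 .28 0 0 1;.8 .28 0 0 1;.8 .28 0 0 1;.7 .25 0 0 1;.51 .195 0 0 1;0 0 0 0 1;0 0 0 0 1' 60
python3 - <<'E'
from fit import *
from cloud import cl
p,d=snap('scene','s27');s=read_state();print(s['eef_pos'],s['eef_rot'])
P=cl(d);q=p.astype(int)
m=(q[...,0]-q[...,2]>40)&(q[...,0]-q[...,1]>18)&(q[...,0]>80)&(abs(P[...,0]-590)<75)&(abs(P[...,1]-130)<40)&(P[...,2]>40)&(P[...,2]<160)
for x in range(520,660,12):
    k=P[m&(abs(P[...,0]-x)<6)]
    if len(k)>4:print(x,len(k),'y',np.percentile(k[:,1],[5,50,95]).round().tolist(),'z',np.percentile(k[:,2],[4,50,96]).round().tolist())
# steel points near expected tip
t=(P[...,0]>655)&(P[...,0]<695)&(abs(P[...,1]-137)<16)&(P[...,2]>55)&(P[...,2]<140)
for z in range(60,140,8):
    k=P[t&(abs(P[...,2]-z)<4)]
    if len(k)>1:print('rod z',z,len(k),np.median(k,0).round(1))
r=(P[...,0]>650)&(P[...,0]<700)&(abs(P[...,1]-137)<22)&(P[...,2]>29)&(P[...,2]<41);k=P[r];print('ring',len(k),k.mean(0).round(1),((k.min(0)+k.max(0))/2).round(1))
E
```

```text
clock: 48.83
eef_pos: [576.6, 130.4, 61.6]
eef_rot: [-3.142, -0.0, -3.076]
wrist_force: [-0.5, -0.0, -1.3]
finger_gap: 21.9
finger_force: 59.9
[575.95998356 130.18117585  61.6491656 ] [-3.14146137e+00 -7.95888658e-04 -3.07580806e+00]
532 55 y [123.0, 136.0, 143.0] z [103.0, 117.0, 126.0]
544 55 y [123.0, 139.0, 143.0] z [104.0, 121.0, 127.0]
556 52 y [124.0, 139.0, 144.0] z [107.0, 123.0, 130.0]
568 38 y [125.0, 137.0, 142.0] z [109.0, 128.0, 133.0]
592 12 y [144.0, 146.0, 155.0] z [120.0, 136.0, 155.0]
604 39 y [134.0, 144.0, 147.0] z [117.0, 133.0, 141.0]
616 48 y [136.0, 144.0, 147.0] z [122.0, 136.0, 144.0]
628 23 y [139.0, 143.0, 146.0] z [119.0, 136.0, 143.0]
640 9 y [131.0, 138.0, 143.0] z [134.0, 138.0, 142.0]
rod z 100 6 [674.5 139.1 102. ]
rod z 108 6 [673.9 138.7 107.4]
rod z 116 7 [669.9 138.9 116.2]
rod z 124 4 [667.3 138.5 124.9]
rod z 132 6 [667.1 140.2 131.7]
ring 60 [681.5 144.3  35. ] [680.6 142.6  35.5]
```

```bash
python3 -m handwheel '0 .05 -.4 0 1;0 0 -.5 0 1;0 0 -.3 0 1;0 0 -.08 0 1;0 0 0 0 1;0 0 0 0 1' 60
python3 - <<'E'
from fit import *
p,d=snap('scene','s28');s=read_state()['eef_pos'];print(s)
g=p.mean(2).astype(int)
print(pj(np.array([[675,138.5,32],[s[0]+98,s[1]+6.3,s[2]+32.4]])).round(1))
print('cols',list(range(250,272)))
for r in range(234,258):print(r,g[r,250:272].tolist())
E
```

```text
clock: 49.38
eef_pos: [576.9, 132.2, 11.4]
eef_rot: [3.142, 0.001, -3.076]
wrist_force: [0.7, 0.6, -0.9]
finger_gap: 21.4
finger_force: 59.9
[577.20845036 132.22210033  11.68703608]
[[259.4 250.5]
 [259.2 246.6]]
cols [250, 251, 252, 253, 254, 255, 256, 257, 258, 259, 260, 261, 262, 263, 264, 265, 266, 267, 268, 269, 270, 271]
234 [130, 136, 139, 138, 138, 139, 141, 139, 136, 132, 133, 132, 127, 126, 132, 140, 142, 141, 137, 133, 130, 130]
235 [124, 135, 137, 137, 138, 138, 135, 134, 130, 125, 122, 114, 123, 149, 161, 157, 150, 146, 149, 141, 131, 129]
236 [127, 135, 136, 135, 137, 133, 126, 120, 118, 117, 113, 116, 146, 171, 178, 174, 159, 140, 135, 131, 124, 125]
237 [127, 134, 135, 134, 134, 128, 117, 113, 111, 117, 116, 121, 154, 177, 179, 179, 173, 155, 130, 114, 114, 117]
238 [121, 124, 123, 122, 125, 121, 114, 110, 113, 116, 117, 123, 156, 176, 179, 179, 179, 170, 141, 107, 102, 108]
239 [116, 118, 114, 114, 114, 112, 111, 109, 109, 116, 118, 125, 150, 169, 177, 178, 179, 175, 153, 121, 101, 96]
240 [118, 116, 112, 113, 111, 110, 110, 109, 103, 106, 111, 114, 122, 142, 162, 17
[... 1076 characters left out ...]
86, 63, 47, 42, 41, 41, 40, 40, 48]
251 [87, 73, 60, 67, 94, 104, 89, 71, 61, 62, 74, 91, 102, 90, 62, 45, 43, 42, 44, 43, 42, 42]
252 [75, 56, 44, 52, 85, 105, 109, 112, 112, 112, 113, 111, 103, 81, 53, 42, 42, 44, 44, 44, 44, 43]
253 [53, 43, 39, 43, 56, 71, 88, 103, 111, 111, 109, 91, 71, 52, 43, 42, 43, 44, 43, 43, 44, 44]
254 [42, 42, 43, 41, 41, 45, 52, 60, 62, 62, 63, 53, 45, 41, 41, 43, 43, 44, 43, 43, 43, 43]
255 [44, 45, 45, 42, 42, 41, 42, 41, 39, 38, 40, 40, 41, 42, 42, 43, 44, 43, 44, 41, 42, 43]
256 [44, 43, 42, 44, 43, 44, 44, 45, 42, 41, 42, 42, 43, 43, 43, 44, 43, 44, 42, 43, 44, 44]
257 [43, 42, 44, 42, 44, 42, 42, 43, 43, 43, 44, 44, 43, 43, 42, 42, 42, 43, 42, 44, 42, 43]
```

```bash
python3 - <<'E'
from cloud import *
z=np.load('pics/s28.npz');P=cl(z['d']);g=z['p'].mean(2)
for c in(255,256,257,258):
    k=P[238:247,c];print(c,[tuple(x) for x in k.round().astype(int)[::2].tolist()])
k=P[236:246,256:258].reshape(-1,3);k=k[(k[:,0]<690)&(k[:,1]>120)]
if len(k):print('rod med',len(k),np.median(k,0).round(1))
m=np.zeros(g.shape,bool);m[248:254,254:265]=g[248:254,254:265]>85
q=P[m];q=q[(abs(q[:,2]-34)<7)&(q[:,0]<700)];print('ring',len(q),q.mean(0).round(1),q.min(0).round(),q.max(0).round())
z0=np.load('pics/s0.npz');P0=cl(z0['d']);q=P0[m];q=q[(abs(q[:,2]-34)<7)&(q[:,0]<700)];print('ring0',len(q),q.mean(0).round(1),np.percentile(q,[3,97],0).round())
E
```

```text
255 [(706, 118, 51), (706, 118, 45), (704, 120, 40), (707, 118, 32), (704, 121, 28)]
256 [(702, 119, 53), (707, 113, 42), (704, 116, 38), (706, 114, 30), (705, 115, 25)]
257 [(708, 107, 46), (703, 113, 44), (705, 111, 36), (706, 110, 29), (707, 109, 22)]
258 [(708, 102, 43), (705, 107, 40), (675, 143, 60), (675, 143, 54), (679, 139, 45)]
ring 39 [674.8 143.   34.6] [662. 131.  29.] [691. 156.  39.]
ring0 39 [675.2 142.5  34.2] [[663. 131.  31.]
 [691. 155.  38.]]
```

The rod is at cols 258–261 (depth (677,141)), right where kinematics put it, and the ring's mean is (675,143). A small correction (−1,+2), then down gently, checking force.

```bash
python3 -m handwheel '-.03 .05 -.1 0 1;0 0 -.08 0 1;0 0 -.06 0 1;0 0 0 0 1' 60
python3 -m handwheel '0 0 -.06 0 1;0 0 -.06 0 1;0 0 0 0 1'
```

```text
clock: 49.77
eef_pos: [575.3, 134.2, 0.4]
eef_rot: [-3.141, -0.001, -3.076]
wrist_force: [0.2, 0.2, -1.4]
finger_gap: 21.7
finger_force: 59.9
clock: 50.02
eef_pos: [575.3, 134.2, -4.4]
eef_rot: [-3.142, -0.001, -3.076]
wrist_force: [0.1, 0.2, -1.6]
finger_gap: 21.5
finger_force: 59.9
```

```bash
python3 -m handwheel '0 0 -.12 0 1;0 0 -.1 0 1;0 0 0 0 1;0 0 0 0 1'
python3 -m handwheel '-.06 0 0 0 1;-.06 0 0 0 1;-.06 0 0 0 1;-.06 0 0 0 1;-.06 0 0 0 1;0 0 0 0 1'
```

```text
clock: 50.35
eef_pos: [575.4, 134.2, -13.0]
eef_rot: [-3.142, -0.001, -3.076]
wrist_force: [0.0, -0.4, -0.7]
finger_gap: 21.8
finger_force: 59.9
clock: 50.85
eef_pos: [563.2, 134.3, -12.5]
eef_rot: [3.142, 0.0, -3.076]
wrist_force: [1.2, -0.7, -1.1]
finger_gap: 21.6
finger_force: 59.9
```

```bash
python3 -m handwheel '-.1 -.006 0 0 1;-.1 -.006 0 0 1;-.1 -.006 0 0 1;-.1 -.006 0 0 1;-.1 -.006 0 0 1'
python3 - <<'E'
from cloud import *
p,d=snap('scene','s29');P=cl(d);z0=np.load('pics/s0.npz');A=cl(z0['d'])
m=(abs(P[...,2]-A[...,2])>8)&(P[...,2]<75)&(P[...,0]>640)&(P[...,0]<720)&(abs(P[...,1]-135)<60)
print('changed',m.sum());
# tray front top edge: points z 46-56 , front face min x per y
for Q,n in((A,'before'),(P,'now')):
    for y in(100,115,165,178):
        k=Q[(abs(Q[...,1]-y)<5)&(Q[...,2]>36)&(Q[...,2]<56)&(Q[...,0]>600)&(Q[...,0]<760)];print(n,y,len(k),k[:,0].min().round() if len(k) else None, np.percentile(k[:,0],10).round() if len(k) else None)
E
```

```text
clock: 51.27
eef_pos: [543.3, 133.1, -12.5]
eef_rot: [3.142, 0.0, -3.076]
wrist_force: [3.8, 1.1, -0.9]
finger_gap: 21.8
finger_force: 59.9
changed 350
before 100 28 703.0 706.0
before 115 24 703.0 704.0
before 165 19 696.0 698.0
before 178 23 698.0 699.0
now 100 51 673.0 675.0
now 115 34 674.0 674.0
now 165 23 670.0 670.0
now 178 26 668.0 668.0
```

The tray follows (29 mm so far, 3.8 N). I go on to ~42 mm, then in short calls, stopping as soon as the pull passes 7 N.

```bash
cat > chk.py <<'E'
from cell import read_state
import sys
s=read_state();f=s['wrist_force'][0];print(round(s['clock'],2),s['eef_pos'].round(1),s['wrist_force'].round(1));sys.exit(f>7)
E
H="python3 -m handwheel"; Q=">/dev/null"
python3 -m handwheel '-.08 -.005 0 0 1;-.08 -.005 0 0 1;-.08 -.005 0 0 1;-.04 -.003 0 0 1' >/dev/null && python3 chk.py &&
python3 -m handwheel '-.035 -.002 0 0 1;-.035 -.002 0 0 1' >/dev/null && python3 chk.py &&
python3 -m handwheel '-.035 -.002 0 0 1;-.035 -.002 0 0 1' >/dev/null && python3 chk.py &&
python3 -m handwheel '-.035 -.002 0 0 1;-.035 -.002 0 0 1' >/dev/null && python3 chk.py &&
python3 -m handwheel '-.035 -.002 0 0 1;-.035 -.002 0 0 1' >/dev/null && python3 chk.py &&
python3 -m handwheel '-.035 -.002 0 0 1;-.035 -.002 0 0 1' >/dev/null && python3 chk.py &&
python3 -m handwheel '-.035 -.002 0 0 1;-.035 -.002 0 0 1' >/dev/null && python3 chk.py &&
python3 -m handwheel '-.035 -.002 0 0 1;-.035 -.002 0 0 1' >/dev/null && python3 chk.py &&
python3 -m handwheel '-.035 -.002 0 0 1;-.035 -.002 0 0 1' >/dev/null && python3 chk.py &&
python3 -m handwheel '-.035 -.002 0 0 1;-.035 -.002 0 0 1' >/dev/null && python3 chk.py &&
python3 -m handwheel '-.035 -.002 0 0 1;-.035 -.002 0 0 1' >/dev/null && python3 chk.py
```

```text
51.65 [532.  132.3 -12.6] [ 3.7 -0.  -0.3]False
```

```bash
sed -i 's/sys.exit(f>7)/sys.exit(int(f>7))/' chk.py
python3 -m handwheel '-.035 -.002 0 0 1;-.035 -.002 0 0 1' >/dev/null && python3 chk.py &&
python3 -m handwheel '-.035 -.002 0 0 1;-.035 -.002 0 0 1' >/dev/null && python3 chk.py &&
python3 -m handwheel '-.035 -.002 0 0 1;-.035 -.002 0 0 1' >/dev/null && python3 chk.py &&
python3 -m handwheel '-.035 -.002 0 0 1;-.035 -.002 0 0 1' >/dev/null && python3 chk.py &&
python3 -m handwheel '-.035 -.002 0 0 1;-.035 -.002 0 0 1' >/dev/null && python3 chk.py &&
python3 -m handwheel '-.035 -.002 0 0 1;-.035 -.002 0 0 1' >/dev/null && python3 chk.py &&
python3 -m handwheel '-.035 -.002 0 0 1;-.035 -.002 0 0 1' >/dev/null && python3 chk.py &&
python3 -m handwheel '-.035 -.002 0 0 1;-.035 -.002 0 0 1' >/dev/null && python3 chk.py &&
python3 -m handwheel '-.035 -.002 0 0 1;-.035 -.002 0 0 1' >/dev/null && python3 chk.py &&
python3 -m handwheel '-.035 -.002 0 0 1;-.035 -.002 0 0 1' >/dev/null && python3 chk.py &&
python3 -m handwheel '-.035 -.002 0 0 1;-.035 -.002 0 0 1' >/dev/null && python3 chk.py &&
python3 -m handwheel '-.035 -.002 0 0 1;-.035 -.002 0 0 1' >/dev/null && python3 chk.py &&
python3 -m handwheel '-.035 -.002 0 0 1;-.035 -.002 0 0 1' >/dev/null && python3 chk.py &&
python3 -m handwheel '-.035 -.002 0 0 1;-.035 -.002 0 0 1' >/dev/null && python3 chk.py &&
python3 -m handwheel '-.035 -.002 0 0 1;-.035 -.002 0 0 1' >/dev/null && python3 chk.py &&
python3 -m handwheel '-.035 -.002 0 0 1;-.035 -.002 0 0 1' >/dev/null && python3 chk.py
```

```text
51.82 [529.5 132.2 -12.6] [ 4.  -0.1 -1.2]
51.98 [526.7 132.  -12.6] [ 4.   0.5 -0.2]
52.15 [523.9 131.9 -12.6] [4.3 0.2 0.1]
52.32 [521.  131.7 -12.7] [ 3.  -0.1 -0.5]
52.48 [518.2 131.5 -12.7] [ 4.1 -0.9 -0. ]
52.65 [515.4 131.4 -12.7] [ 4.1  0.1 -0.3]
52.82 [512.6 131.2 -12.7] [ 4.5 -0.2 -0.1]
52.98 [509.8 131.  -12.7] [ 4.1  0.3 -0.6]
53.15 [507.  130.9 -12.7] [ 3.4 -0.  -0.5]
53.32 [504.2 130.7 -12.7] [ 3.4 -0.1 -0. ]
53.48 [501.4 130.6 -12.7] [ 3.7 -0.9 -1.3]
53.65 [498.6 130.4 -12.7] [ 4.2 -0.4 -0.6]
53.82 [495.8 130.3 -12.7] [3.6 0.7 0.2]
53.98 [493.  130.1 -12.7] [ 4.5  0.1 -0.9]
54.15 [490.2 129.9 -12.7] [ 4.3 -0.2 -0. ]
54.32 [487.9 129.8 -12.5] [13.2  0.8 -3.2]
```

The stop: 13 N pull, sharply up from 4. I hold, then relax into the hole's middle and lift out.

```bash
python3 -m handwheel '0 0 0 0 1;0 0 0 0 1;0 0 0 0 1;0 0 0 0 1;0 0 0 0 1;0 0 0 0 1'
python3 -m handwheel '.06 .003 0 0 1;.06 .003 0 0 1;.03 .003 0 0 1;0 0 0 0 1'
```

```text
clock: 54.82
eef_pos: [488.0, 129.7, -12.6]
eef_rot: [3.142, 0.001, -3.076]
wrist_force: [7.2, 0.1, -1.8]
finger_gap: 21.5
finger_force: 59.9
clock: 55.15
eef_pos: [493.3, 130.1, -12.9]
eef_rot: [-3.142, -0.001, -3.076]
wrist_force: [-0.7, 0.0, -1.9]
finger_gap: 21.7
finger_force: 59.9
```

To be sure of the hold (it crept to 7 N), I pull once more to about 10–13 N with a slight follow-up.

```bash
python3 -m handwheel '-.06 -.003 0 0 1;-.06 -.003 0 0 1;-.04 -.003 0 0 1' | sed -n '1p;4p' && python3 chk.py && python3 -m handwheel '-.02 0 0 0 1;-.01 0 0 0 1' >/dev/null; python3 chk.py; python3 -m handwheel '-.008 0 0 0 1;-.008 0 0 0 1;-.008 0 0 0 1' >/dev/null; python3 chk.py;  python3 -m handwheel '-.004 0 0 0 1;-.004 0 0 0 1' >/dev/null; python3 chk.py
```

```text
clock: 55.4
wrist_force: [14.0, -0.8, -4.7]
55.4 [488.  129.8 -12.4] [14.  -0.8 -4.7]
55.4 [488.  129.8 -12.4] [14.  -0.8 -4.7]
55.65 [488.1 129.8 -11.9] [13.7 -0.3 -4.6]
55.82 [488.1 129.9 -11.8] [14.1 -1.1 -4.2]
```

Held at 14 N for 0.4 s. Relax, lift out, and go back to the rest, this time well above the lever.

```bash
python3 -m handwheel '.06 .003 0 0 1;.06 .003 0 0 1;.06 .003 0 0 1;.01 0 .15 0 1;0 0 .3 0 1;0 0 .4 0 1;0 0 .5 0 1;0 0 .8 0 1;0 0 .9 0 1;0 -.2 .9 0 1;0 -.4 .5 .1 1;.02 -.8 0 1 1'
python3 -m handwheel '.03 -.95 0 0 1;.03 -.95 0 0 1;.03 -.95 0 0 1;.03 -.95 0 0 1;.03 -.95 0 0 1;.03 -.95 0 0 1;.03 -.95 0 0 1;.03 -.95 0 0 1;.03 -.95 0 0 1;.03 -.95 0 0 1;.03 -.6 0 0 1;.03 -.4 0 0 1'
python3 -m handwheel '0 0 0 0 1;0 0 0 0 1'
python3 prof.py s30; python3 -c "
from cell import *;s=read_state();print(s['joints'][5],s['eef_pos'])"
```

```text
clock: 56.82
eef_pos: [495.7, 75.4, 170.4]
eef_rot: [-3.141, 0.007, -2.978]
wrist_force: [0.3, -0.8, -1.1]
finger_gap: 21.6
finger_force: 59.9
clock: 57.82
eef_pos: [507.9, -348.4, 165.3]
eef_rot: [3.141, -0.001, -2.982]
wrist_force: [-0.8, 1.1, -1.6]
finger_gap: 21.6
finger_force: 59.9
clock: 57.98
eef_pos: [508.3, -346.0, 165.1]
eef_rot: [3.141, -0.001, -2.981]
wrist_force: [-0.8, 0.6, -1.5]
finger_gap: 21.6
finger_force: 59.9
s30
-2.3884581656353716 [ 508.51354378 -345.27120119  165.31545704]
```

```bash
python3 -m handwheel '-.05 0 -.5 0 1;0 0 -.8 0 1;0 0 -.8 0 1;0 0 -.5 0 1;0 0 -.3 0 1;0 0 -.1 0 1;0 0 0 0 1'
python3 prof.py s31
python3 -m handwheel '0 0 -.2 0 1;0 0 -.2 0 1;0 0 -.15 0 1;0 0 0 0 1'; python3 prof.py s32
```

```text
clock: 58.62
eef_pos: [506.9, -345.3, 45.5]
eef_rot: [3.141, -0.0, -2.979]
wrist_force: [0.5, 0.1, -1.1]
finger_gap: 21.5
finger_force: 59.9
s31
462 31 y [-355.0, -341.0, -334.0] z [85.0, 99.0, 108.0]
474 38 y [-355.0, -340.0, -334.0] z [87.0, 103.0, 111.0]
486 40 y [-348.0, -338.0, -330.0] z [90.0, 105.0, 113.0]
498 14 y [-353.0, -339.0, -334.0] z [98.0, 111.0, 115.0]
522 14 y [-341.0, -330.0, -323.0] z [98.0, 117.0, 122.0]
534 15 y [-346.0, -333.0, -329.0] z [120.0, 122.0, 124.0]
546 24 y [-344.0, -332.0, -323.0] z [116.0, 122.0, 128.0]
558 21 y [-336.0, -327.0, -324.0] z [106.0, 119.0, 126.0]
570 7 y [-334.0, -331.0, -326.0] z [115.0, 119.0, 125.0]
clock: 59.0
eef_pos: [506.1, -345.4, 21.9]
eef_rot: [3.14, -0.001, -2.98]
wrist_force: [0.8, 1.1, -1.6]
finger_gap: 21.5
finger_force: 59.9
s32
462 19 y [-351.0, -346.0, -336.0] z [73.0, 81.0, 85.0]
474 31 y [-357.0, -342.0, -333.0] z [68.0, 82.0, 89.0]
486 41 y [-358.0, -338.0, -329.0] z [65.0, 83.0, 123.0]
498 15 y [-352.0, -340.0, -331.0] z [70.0, 89.0, 92.0]
522 16 y [-337.0, -332.0, -327.0] z [75.0, 86.0, 97.0]
558 19 y [-331.0, -327.0, -321.0] z [84.0, 97.0, 103.0]
570 5 y [-342.0, -336.0, -330.0] z [92.0, 95.0, 99.0]
```

```bash
python3 -m handwheel '0 0 -.12 0 1;0 0 -.1 0 1;0 0 -.08 0 1;0 0 0 0 1' 20; python3 -m handwheel '0 0 -.06 0 1;0 0 -.06 0 1;0 0 -.03 0 1;0 0 0 0 1' 8;  python3 prof.py s33
```

```text
clock: 59.38
eef_pos: [507.4, -346.2, 11.6]
eef_rot: [-3.14, 0.001, -2.98]
wrist_force: [0.3, -0.3, 2.6]
finger_gap: 21.7
finger_force: 20.0
clock: 59.72
eef_pos: [506.7, -345.8, 5.2]
eef_rot: [3.142, 0.0, -2.98]
wrist_force: [1.4, 0.5, 1.5]
finger_gap: 22.0
finger_force: 8.0
s33
462 17 y [-355.0, -347.0, -335.0] z [58.0, 75.0, 78.0]
474 23 y [-358.0, -344.0, -332.0] z [59.0, 75.0, 79.0]
486 42 y [-358.0, -337.0, -330.0] z [56.0, 70.0, 154.0]
498 12 y [-351.0, -339.0, -335.0] z [63.0, 75.0, 79.0]
522 20 y [-338.0, -332.0, -326.0] z [55.0, 71.0, 102.0]
534 8 y [-348.0, -333.0, -331.0] z [54.0, 65.0, 76.0]
558 11 y [-330.0, -326.0, -322.0] z [62.0, 72.0, 81.0]
570 9 y [-336.0, -330.0, -326.0] z [61.0, 67.0, 73.0]
```

The hook has levelled into the forks (top z ≈79 along the bar). Open and rise.

```bash
python3 -m handwheel '0 0 0 0 .7;0 0 0 0 .55;0 0 0 0 .4;0 0 0 0 .4;0 0 0 0 .4;0 0 .4 0 .4;0 0 .8 0 .4;0 0 .9 0 .4;0 0 .9 0 .4;0 0 .9 0 .4;-.9 0 0 0 .4;-.9 0 0 0 .4'
python3 -m handwheel '-.9 .3 0 0 .4;-.5 .5 0 0 .4;0 0 0 0 .4;0 0 0 0 .4'
python3 prof.py s34
python3 - <<'E'
from topc import *
p,d=snap('top','t34');B=cl(d);a=np.load('pics/t0.npz');A=cl(a['d'])
q=p.astype(int);m=(B[...,2]>73)&(B[...,2]<83)&(q[...,0]>90)&(u>485)&(u<515)&(v>232)&(v<290)
w=B[m];
if len(w)>20:print('bar',len(w),w.mean(0).round(1),'was 509.0 -348.0 79')
w=np.abs(p[215:300,480:520].astype(int)-a['p'][215:300,480:520]).sum(2)>60;print('px differing near rest',w.sum())
# tray front & coils via scene
z=np.load('pics/s34.npz')
import cloud
P=cloud.cl(z['d'])
for y in(100,165):
    k=P[(abs(P[...,1]-y)<5)&(P[...,2]>36)&(P[...,2]<56)&(P[...,0]>540)&(P[...,0]<760)];print('tray front x',y,len(k),k[:,0].min().round() if len(k) else None)
E
```

```text
clock: 60.77
eef_pos: [435.2, -346.2, 163.2]
eef_rot: [-3.138, 0.003, -2.978]
wrist_force: [0.9, -0.9, -1.3]
finger_gap: 56.5
finger_force: 0.0
clock: 61.1
eef_pos: [378.3, -313.7, 162.0]
eef_rot: [-3.141, 0.001, -2.98]
wrist_force: [-0.4, -0.0, 0.3]
finger_gap: 56.5
finger_force: 0.0
s34
462 17 y [-358.0, -341.0, -331.0] z [63.0, 76.0, 80.0]
474 25 y [-354.0, -341.0, -335.0] z [55.0, 74.0, 79.0]
486 36 y [-352.0, -339.0, -332.0] z [56.0, 71.0, 79.0]
498 40 y [-346.0, -336.0, -332.0] z [57.0, 71.0, 80.0]
510 35 y [-348.0, -334.0, -326.0] z [55.0, 70.0, 78.0]
522 33 y [-346.0, -333.0, -328.0] z [55.0, 69.0, 78.0]
534 7 y [-349.0, -338.0, -330.0] z [62.0, 74.0, 77.0]
558 10 y [-337.0, -327.0, -319.0] z [60.0, 71.0, 81.0]
570 11 y [-337.0, -332.0, -325.0] z [61.0, 68.0, 73.0]
bar 402 [ 511.4 -347.9   79. ] was 509.0 -348.0 79
px differing near rest 40
tray front x 100 61 617.0
tray front x 165 24 612.0
```

The hook is back as found (level, top z 79, 2 mm along the bar from before) and the tray is out about 86 mm against its stop. Handing in.

```bash
python3 -c "
from cell import *;print(sign_off())"
```

```text
the job is handed in; nothing more can be done
None
```

I handed the job in at about 61 s of the 72 s allowed; no verdict came back. The tray was drawn about 86 mm to its stop (14 N pull held for 0.4 s), and the hook lies level in both forks of its rest. On the first try the hook was knocked against the red lever, dropped twice and then righted. I checked the tray and hook at the end, but not the coils or the bystanders.

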